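# Move the drying pans along the hot plate and weigh out a lot of bushes

## Task

The bushes in the frying pan on the middle ring of the hot plate are dry: slide that pan, bushes and all and without lifting it, onto the middle of the empty end ring, and slide the lidded saucepan along onto the middle ring in its place, also without lifting. Once the frying pan stands on its new ring, move bushes from it onto the spring scale until the needle stands in the thick black sector; leave the rest in the pan, and leave the tools and other things on the bench alone.

Things in the scene. Friction and masses are not known exactly. Their poses are not given: they have to be found in the camera images.
- pan_c (a point): centre of the underside of a shallow round aluminium frying pan, outside radius 100 mm at the rim, rim 34 mm above the underside, pan floor 4 mm above it, with a straight black bar handle, 20 mm wide, 14 mm high and about 120 mm long, level, sticking out of the wall along its -x axis; z is up. It starts on the middle ring of the hot plate with 5 or 6 bushes standing in it in a ring of 64 mm radius. About 0.6 kg empty
- pan_grip (a point): middle of the pan handle where it is best taken: 145 mm from the pan's centre, 42 mm above the underside (bar from 35 to 49 mm); same axes as the pan, so the handle runs along x and is 20 mm wide along y
- sauce_c (a point): centre of the underside of a lidded steel saucepan (lid fixed), radius 62 mm, 118 mm high over the lid knob, with a straight black bar handle, 20 mm wide, 14 mm high and about 120 mm long, level, sticking out of the wall along its -x axis; z is up. It starts on one of the two end rings. About 0.8 kg
- sauce_grip (a point): middle of the saucepan handle where it is best taken: 120 mm from the saucepan's centre, 66 mm above the underside (bar from 59 to 73 mm); same axes as the saucepan
- ring_mid (a point): centre of the middle position of the hot plate, on its flat dark top 70 mm above the bench, marked by several concentric metal rings (the heated place); y runs along the row of three positions, 195 mm apart. The top is 262 mm by 602 mm and flush all over, with control knobs on its front face
- ring_free_c (a point): centre of the end position of the hot plate that is empty at the start (left or right), marked by one ring of 94 mm radius on the top
- ring_wait_c (a point): centre of the other end position, where the saucepan waits at the start, marked in the same way
- scale_top (a point): centre of the floor of the scale's square sheet-steel pan, 165 mm square with a 12 mm rim (inside 161 mm), z up; it stands 165 mm above the bench when empty and goes down with the load (this point goes with it). x and y run along its sides; the dial is on its +x side
- scale_pan (a joint): how far the sprung scale pan has sunk, in m: 0 empty, 0.062 at the stop; spring 150 N/m and damped, so a bush sinks it about 7 to 9 mm (the castings differ in weight by up to 15 percent either way from 120 g). The needle on the round inclined dial turns clockwise 75 rad per m, from the top at 0; the thick black sector on the dial, the weight of one lot, spans 0.0325 to 0.043 m, and is wider than any one bush: 4 or 5 bushes reach it
- bush0_c (a point): centre (33 mm above its foot when standing) of a flanged bush, a plain aluminium casting: round body 34 mm across, 66 mm high, on a foot flange 46 mm across and 8 mm thick; z along its axis, away from the flange; absent in some starts
- bush1_c (a point): centre (33 mm above its foot when standing) of a flanged bush, a plain aluminium casting: round body 34 mm across, 66 mm high, on a foot flange 46 mm across and 8 mm thick; z along its axis, away from the flange; absent in some starts
- bush2_c (a point): centre (33 mm above its foot when standing) of a flanged bush, a plain aluminium casting: round body 34 mm across, 66 mm high, on a foot flange 46 mm across and 8 mm thick; z along its axis, away from the flange; absent in some starts
- bush3_c (a point): centre (33 mm above its foot when standing) of a flanged bush, a plain aluminium casting: round body 34 mm across, 66 mm high, on a foot flange 46 mm across and 8 mm thick; z along its axis, away from the flange; absent in some starts
- bush4_c (a point): centre (33 mm above its foot when standing) of a flanged bush, a plain aluminium casting: round body 34 mm across, 66 mm high, on a foot flange 46 mm across and 8 mm thick; z along its axis, away from the flange; absent in some starts
- bush5_c (a point): centre (33 mm above its foot when standing) of a flanged bush, a plain aluminium casting: round body 34 mm across, 66 mm high, on a foot flange 46 mm across and 8 mm thick; z along its axis, away from the flange; absent in some starts
- wrench: a steel wrench lying between robot and hot plate; a bystander, to be left where it is
- hammer: a hammer lying behind the hot plate; a bystander, to be left where it is
- brush: a hand brush lying between robot and hot plate; a bystander, to be left where it is
- oilcan: a green oil can, 64 mm across and 130 mm high, behind the hot plate; a bystander, to be left where it is
- pulley: a stepped steel pulley, 100 mm across, beyond the scale to the robot's left; a bystander, to be left where it is
- mug: a white mug, 80 mm across, far to the right; a bystander, to be left where it is

How it is judged (in metres and radians):
On the way:
1. the frying pan stands on the empty end ring with all its bushes still in it and nothing on the scale (horizontal distance between pan_c and ring_free_c below 0.02 m and z of pan_c in the frame of ring_mid below 0.005 m and value of joint scale_pan below 0.004 m and horizontal distance between each of bush0_c, bush1_c, bush2_c, bush3_c, bush4_c, bush5_c and pan_c below 0.09 m and z of bush0_c in the frame of pan_c between 0.01 and 0.06 m and z of bush1_c in the frame of pan_c between 0.01 and 0.06 m and z of bush2_c in the frame of pan_c between 0.01 and 0.06 m and z of bush3_c in the frame of pan_c between 0.01 and 0.06 m and z of bush4_c in the frame of pan_c between 0.01 and 0.06 m and z of bush5_c in the frame of pan_c between 0.01 and 0.06 m), for 0.2 s.
At the end, for the whole second after the job is handed in: frying pan within 20 mm of the centre of the end ring that was empty, saucepan within 20 mm of the centre of the middle ring, both flat on the hot plate and still; scale pan sunk 32.5 to 43 mm (needle in the thick sector); every bush on the scale pan or in the frying pan (horizontal distance between pan_c and ring_free_c below 0.02 m and horizontal distance between sauce_c and ring_mid below 0.02 m and z of each of pan_c, sauce_c in the frame of ring_mid below 0.005 m and value of joint scale_pan between 0.0325 and 0.043 m and linear speed of each of pan, saucepan below 0.02 m/s and ((horizontal distance between bush0_c and pan_c below 0.09 m and z of bush0_c in the frame of pan_c between 0.01 and 0.06 m) or (horizontal distance between bush0_c and scale_top below 0.11 m and z of bush0_c in the frame of scale_top between 0.008 and 0.06 m)) and ((horizontal distance between bush1_c and pan_c below 0.09 m and z of bush1_c in the frame of pan_c between 0.01 and 0.06 m) or (horizontal distance between bush1_c and scale_top below 0.11 m and z of bush1_c in the frame of scale_top between 0.008 and 0.06 m)) and ((horizontal distance between bush2_c and pan_c below 0.09 m and z of bush2_c in the frame of pan_c between 0.01 and 0.06 m) or (horizontal distance between bush2_c and scale_top below 0.11 m and z of bush2_c in the frame of scale_top between 0.008 and 0.06 m)) and ((horizontal distance between bush3_c and pan_c below 0.09 m and z of bush3_c in the frame of pan_c between 0.01 and 0.06 m) or (horizontal distance between bush3_c and scale_top below 0.11 m and z of bush3_c in the frame of scale_top between 0.008 and 0.06 m)) and ((horizontal distance between bush4_c and pan_c below 0.09 m and z of bush4_c in the frame of pan_c between 0.01 and 0.06 m) or (horizontal distance between bush4_c and scale_top below 0.11 m and z of bush4_c in the frame of scale_top between 0.008 and 0.06 m)) and ((horizontal distance between bush5_c and pan_c below 0.09 m and z of bush5_c in the frame of pan_c between 0.01 and 0.06 m) or (horizontal distance between bush5_c and scale_top below 0.11 m and z of bush5_c in the frame of scale_top between 0.008 and 0.06 m))); the robot touches nothing.
It fails at once if a pan is lifted off the hot plate (its underside more than 10 mm above it) or tipped more than 0.2 rad (z of any of pan_c, sauce_c in the frame of ring_mid above 0.01 m or angle between any of pan_c, sauce_c's own z axis and vertical above 0.2 rad).
It fails at once if a tool or other bystander is moved more than 30 mm (distance of any of wrench, hammer, brush, oilcan, pulley, mug from where it was at the start of the episode above 0.03 m).
Of bush0, bush1, bush2, bush3, bush4, bush5 only 5 to 6 are there at a start; the rules pass over those that are not, and their reading is None.
At some moment in a run one of saucepan may be knocked a few centimetres aside while the robot is not near it.
It also fails if it takes over 210 s, if anything falls off the work surface, if the arm or the gripper's body presses on something with over 40 N, if the wrist force passes 120 N, or if a joint passes its speed limit or range.

## Robot

A 6-joint arm with a two-finger parallel gripper is mounted at the origin on the work surface. World frame = base frame: x ahead of the robot, y to its left, z up, the work surface at z = 0. Lengths are in mm, angles in rad, forces in N, time in s.
With the tool pointing down it reaches from about 350 to 975 mm from the base axis. Payload 7.1 kg.
Tool frame: the origin (TCP) lies between the finger pads; the fingertips stand 19 mm ahead of it and the grasp point (between the pads) is the TCP; y points along the fingers, z is the direction in which the jaws open and shut, and the axes are right-handed (so a half turn about y gives the same grasp; the last joint's range is limited). The gripper opens to 88 mm and grips with 3 to 60 N. Pads are 20 mm wide; open, the fingers measure 115 mm over their backs; the gripper's body (75 mm by 178 mm) begins 61 mm behind the grasp point.
Start: joints at [-1.148, 0.423, 1.63, -0, 1.089, -0.019], TCP at [267.244, -564.965, 241.675] pointing down, gripper open.
Joint ranges: [-3, 3], [-0.9, 2.11], [0.09, 2.58], [-1.31, 4.45], [0.11, 2.69], [-2.54, 2.54]. Speed limits (rad/s): [2.39, 2.39, 3.01, 3.14, 3.14, 3.14].

## Interface

Orientations are given as a rotation vector (axis times angle).
In Python, from workcell import ctrl gives the robot as it stands.
- The arm moves only by the tool servo_tool, never from a script. Its argument "moves" is text: rows parted by semicolons, each of 6 numbers parted by spaces: the shift along the world's x, y, z in m, then the turn, a rotation vector about the world's x, y, z in degrees. A call has 1 to 8 rows; each row is the pose to reach, as a shift and turn from the pose commanded when the call began; what a row does not reach only later rows make up. A row lasts 1/8 s, in which the tool goes at most 62.5 mm and 10.7 degrees, less where a joint would pass 70% of its speed; a pose out of reach is approached as far as the arm can. A call with a gripper value outside its range is refused whole. "hand" is the closure in counts, from 0 (fully open) to 255 (shut), set as the call begins (left out, the last holds). The fingers move at their own pace and stop on an object; the grip force is fixed at half the most. Time passes only in rows, so rows that repeat a pose let the fingers close. It gives the time, the measured TCP pose, the force and the opening at its end, in the units of the state.
- ctrl.get_obs(): the state, without advancing time (a new reading comes with each control period).
- ctrl.get_image(name): name is "scene" or "side" or "wrist"; returns a dict with "pixels" (420x560x3 uint8, red, green, blue), "depth" (420x560 float32, mm along the optical axis (not along the pixel's ray), 0 where there is no reading), "vertical_fov" (degrees; the focal length in pixels is half the picture's height over the tangent of half this angle, whatever the lens; pixels are square), "cx", "cy" (the principal point, pixels), "xyz" and "attitude" of the camera in the world; the wrist camera has in their place "T_tool_cam" (4x4, takes a point from camera to tool coordinates, whose origin is the TCP and whose axes are the tool frame's). Camera axes: x right, y up, looking along -z (the intrinsics and any distortion apply to the point x, -y, -z); pixel columns grow to the right and rows downward; lengths in mm; the calibration is good to about 2 mm. A picture is of the moment at which its call begins: read the wrist's pose just before it.
- ctrl.close_job(): hands the job in, once; it reports no verdict.
The state is a dict: "t": time; "qpos": joint angles; "qvel": joint speeds; "joint_torque": joint torques, N m; "ee_pos": TCP position; "orientation": TCP orientation; "ft_force": force on the tool from outside, world axes, zero at the start; "moment": the same for the moment, N m; "width": finger opening in mm.
Only numpy, scipy, OpenCV 4.12 (cv2) and the standard library are available. Lean on these libraries where they do the work, as an engineer would, in place of code of your own. Each camera call takes 0.05 s, during which the arm holds its last target.

## Working session

There is one attempt and no reset: what is moved stays moved. The work goes in short steps, Python scripts to look and compute and a tool call to move; the robot and the scene stay as the last step left them, time stands still between calls to the robot, and variables do not carry over. Pictures are saved under pics/ and viewed, and the job is handed in when it is done.

Besides the shell and the picture viewer there is one more tool, called after ">>>" as a command line: name --argument value ..., lists and objects as JSON in quotes. servo_tool: Moves the arm, as the interface text tells. Its arguments: {"type":"object","properties":{"moves":{"type":"string"},"hand":{"type":"number"}},"required":["moves"]}

```bash
mkdir -p pics; cat > h.py <<'E'
from workcell import ctrl
import numpy as np, cv2
from scipy.spatial.transform import Rotation as R
def save(im,name,crop=None,s=1):
    p=im["pixels"][...,::-1]
    if crop: p=p[crop[1]:crop[3],crop[0]:crop[2]]
    if s!=1: p=cv2.resize(p,None,fx=s,fy=s,interpolation=cv2.INTER_CUBIC)
    cv2.imwrite("pics/"+name,p)
E
python3 - <<'E'
from h import *
o=ctrl.get_obs(); print(o)
for n in("scene","side","wrist"):
    im=ctrl.get_image(n); save(im,n+"0.png"); print(n,{k:v for k,v in im.items() if k not in("pixels","depth")})
    np.savez(n+"0.npz",**im)
E
```

```text
{'t': 0.0, 'qpos': array([-1.14800893e+00,  4.23809389e-01,  1.63070467e+00,  2.37438258e-05,
        1.08858719e+00, -1.89865291e-02]), 'qvel': array([-0.00052711, -0.00143251,  0.00050131,  0.00078892,  0.00045224,
       -0.00028268]), 'joint_torque': array([ 8.61936969e-04, -5.44619215e+01, -2.73662531e+01,  6.42513600e-02,
        2.29377311e-02, -1.12987755e-04]), 'ee_pos': array([ 267.03255837, -564.49340349,  240.91554587]), 'orientation': array([-0.44416941,  1.97831484, -1.9753119 ]), 'ft_force': array([0.05721123, 0.36990523, 0.39499255]), 'moment': array([-0.01760778, -0.03863018, -0.00983227]), 'width': 88.10069167000457}
scene {'vertical_fov': 49.50854217472346, 'cx': 276.99324198889946, 'cy': 207.19821757880615, 'xyz': array([1074.38689119,  854.29632736, 1546.13101506]), 'attitude': array([0.20117271, 0.77673779, 2.50154374])}
side {'vertical_fov': 57.25528516011393, 'cx': 275.3167831937758, 'cy': 211.5421997476874, 'xyz': array([-123.61839228,  977.99448617,  820.22514506]), 'attitude': array([ 0.40521097, -1.27170578, -2.21573314])}
wrist {'vertical_fov': 62.96115834113665, 'cx': 286.5620251045247, 'cy': 205.81837831675628, 'T_tool_cam': array([[ 1.09621150e-04, -9.63862911e-01, -2.66398717e-01,
        -7.26634200e+01],
       [ 1.34300393e-03,  2.66398621e-01, -9.63862008e-01,
        -1.43538349e+02],
       [ 9.99999092e-01, -2.52114862e-04,  1.32367460e-03,
         1.21840230e-01],
       [ 0.00000000e+00,  0.00000000e+00,  0.00000000e+00,
         1.00000000e+00]])}
```

View pics/scene0.png

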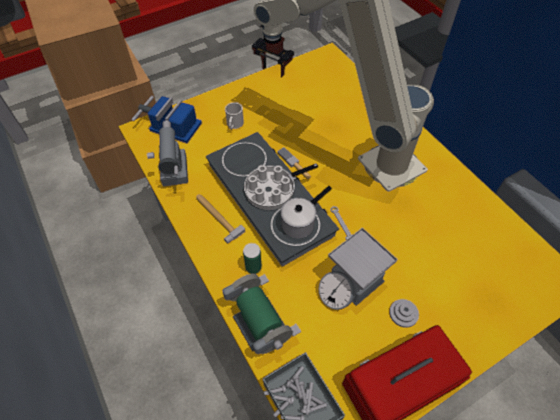

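View pics/side0.png

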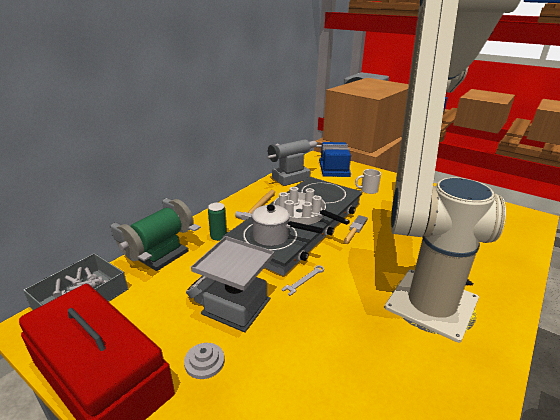

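View pics/wrist0.png

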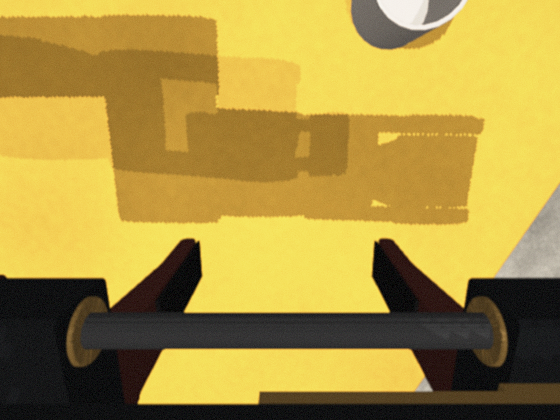

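The frying pan (about 270,185) is on the middle ring and the saucepan (298,213) is on the left ring. The right ring (245,158) is free, and the scale pan is at about (362,258). Next I'll locate everything from depth.

```bash
cat >> h.py <<'E'
def campose(im,obs=None):
    if "xyz" in im: return R.from_rotvec(im["attitude"]).as_matrix(), np.array(im["xyz"])
    T=im["T_tool_cam"]; Rt=R.from_rotvec(obs["orientation"]).as_matrix()
    return Rt@T[:3,:3], Rt@T[:3,3]+obs["ee_pos"]
def cloud(im,obs=None):
    h,w=im["depth"].shape; f=h/2/np.tan(np.radians(im["vertical_fov"])/2)
    v,u=np.mgrid[0:h,0:w]; d=im["depth"].astype(float)
    P=np.stack([(u-im["cx"])/f*d,-(v-im["cy"])/f*d,-d],-1)
    Rm,t=campose(im,obs); X=P@Rm.T+t; X[d==0]=np.nan; return X
def proj(im,X,obs=None):
    h=420; f=h/2/np.tan(np.radians(im["vertical_fov"])/2)
    Rm,t=campose(im,obs); p=(np.atleast_2d(X)-t)@Rm
    return np.c_[im["cx"]+f*p[:,0]/-p[:,2], im["cy"]-f*p[:,1]/-p[:,2]]
def topdown(X,rgb,x0,x1,y0,y1,s=1.0,zmin=-20,zmax=400):
    # image: up = +x, left=+y ; highest point per cell
    H=int((x1-x0)*s);W=int((y1-y0)*s); img=np.zeros((H,W,3),np.uint8); Z=np.full((H,W),-1e9)
    P=X.reshape(-1,3);C=rgb.reshape(-1,3)
    m=np.isfinite(P[:,0])&(P[:,2]>zmin)&(P[:,2]<zmax); P=P[m];C=C[m]
    o=np.argsort(P[:,2]);P=P[o];C=C[o]
    r=((x1-P[:,0])*s).astype(int);c=((y1-P[:,1])*s).astype(int)
    k=(r>=0)&(r<H)&(c>=0)&(c<W); 
    img[r[k],c[k]]=C[k]; Z[r[k],c[k]]=P[k,2]; return img,Z
E
python3 - <<'E'
from h import *
im=ctrl.get_image("scene")
X=cloud(im)
for n,(u,v) in dict(bench=(330,230),bench2=(420,250),plate=(225,190),top2=(235,215),scalepan=(362,258),mug=(235,118),oil=(250,262),pulley=(404,312),knob=(298,208)).items(): print(n,X[v,u].round(1))
m=(X[...,2]>55)&(X[...,2]<82)&(X[...,0]>300)&(X[...,0]<900)&(abs(X[...,1])<450)
print(np.nanmedian(X[...,2][m]))
cv2.imwrite("pics/m.png",(m*255).astype(np.uint8))
save(im,"s_crop.png",(190,120,420,310),3.4)
E
```

```text
bench [452.2 174.3  71.2]
bench2 [173.6 393.   -5.3]
plate [ 689.2 -252.    -1.9]
top2 [ 713.4 -114.1    4.1]
scalepan [463.3 367.1 168.2]
mug [ 483.6 -538.6   71.4]
oil [783.1 150.3  98.3]
pulley [409.4 565.8  42.1]
knob [547.8  92.4 188.7]
70.85576733796438
```

View pics/s_crop.png

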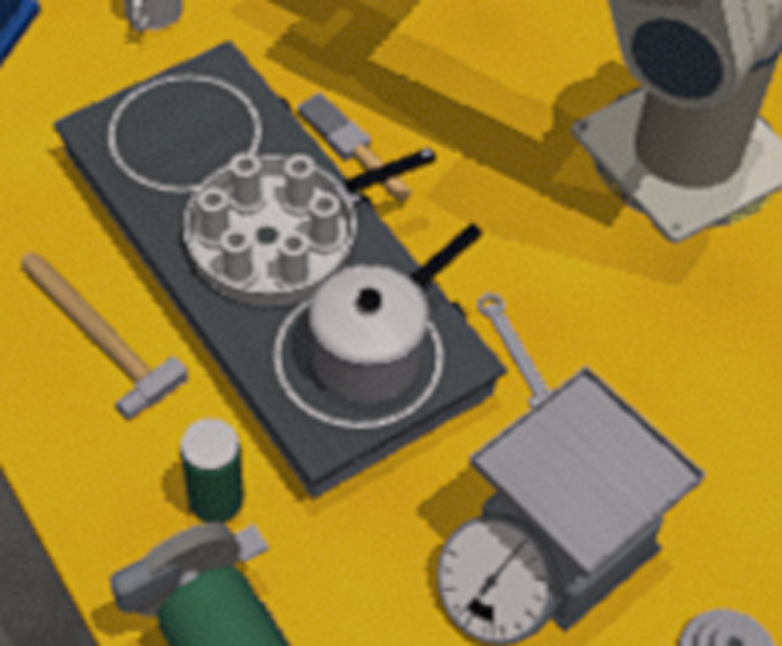

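View pics/m.png

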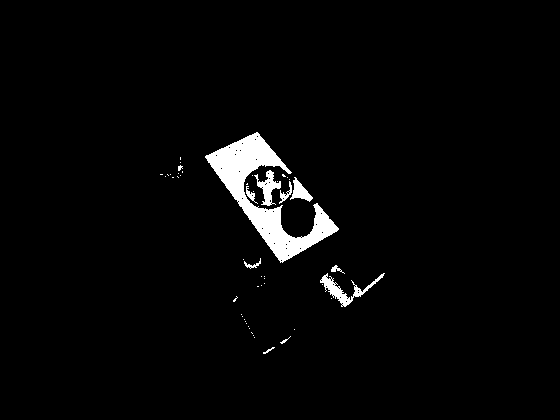

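The crop shows six bushes in the pan, both handles pointing roughly toward the robot, and the free ring at about crop (185,130). I'll fit the plate rectangle, rings, pan and bushes numerically.

```bash
cat >> h.py <<'E'
def ray_to_z(im,uv,z,obs=None):
    f=210/np.tan(np.radians(im["vertical_fov"])/2); uv=np.atleast_2d(uv).astype(float)
    Rm,t=campose(im,obs); d=np.c_[(uv[:,0]-im["cx"])/f,-(uv[:,1]-im["cy"])/f,-np.ones(len(uv))]@Rm.T
    return t+d*((z-t[2])/d[:,2])[:,None]
def circ(P):
    A=np.c_[2*P[:,:2],np.ones(len(P))]; 
    for _ in range(6):
        s=np.linalg.lstsq(A,(P[:,:2]**2).sum(1),rcond=None)[0]; r=np.sqrt(s[2]+s[:2]@s[:2])
        e=abs(np.hypot(*(P[:,:2]-s[:2]).T)-r); k=e<max(3,1.5*np.median(e)); P=P[k];A=A[k]
    return s[:2],r,e.mean(),len(P)
E
cat > an.py <<'E'
from h import *
import sys
im=ctrl.get_image(sys.argv[1] if len(sys.argv)>1 else "scene"); X=cloud(im); x,y,z=np.moveaxis(X,-1,0)
reg=(x>300)&(x<800)&(y>-400)&(y<320)
m=((z>64)&(z<77)&reg).astype(np.uint8)
c=max(cv2.findContours(m,0,1)[0],key=cv2.contourArea)
P=ray_to_z(im,c[:,0],70)
r=cv2.minAreaRect(P[:,:2].astype(np.float32)); print("plate",r)
g=im["pixels"].astype(int).min(2)
zz=ray_to_z(im,np.stack(np.meshgrid(range(560),range(420)),-1).reshape(-1,2),70).reshape(420,560,3)
b=(g>105)&m.astype(bool)
c0=np.array(r[0]); a=r[2]
np.save("b.npy",b)
n,lab,st,ce=cv2.connectedComponentsWithStats(b.astype(np.uint8))
for i in range(1,n):
    if st[i,4]>60: 
        try: print("bright",st[i].tolist(),ce[i].round(),circ(zz[lab==i]))
        except Exception as e: print(e)
def comps(lo,hi,minA=8,reg=reg):
    mm=((z>lo)&(z<hi)&reg).astype(np.uint8); n,lab,st,ce=cv2.connectedComponentsWithStats(mm)
    for i in range(1,n):
        if st[i,4]>=minA: print((lo,hi),st[i].tolist(),np.nanmedian(X[lab==i],0).round(1), "mid",((np.nanmin(X[lab==i],0)+np.nanmax(X[lab==i],0))/2).round(1))
comps(132,152); comps(165,210); 
dark=(im["pixels"].max(2)<60)
for lo,hi in((102,122),(126,146)):
  P=X[dark&(z>lo)&(z<hi)&reg&(x<520)]
  if len(P)>10:
    mu=P.mean(0);u,s,vt=np.linalg.svd(P-mu,full_matrices=False);print("handle",lo,len(P),mu.round(1),vt[0].round(3),P[:,0].min(),P[:,0].max())
E
python3 an.py; python3 an.py side
```

```text
plate ((561.0338134765625, -106.85052490234375), (263.44305419921875, 597.647216796875), 1.7680870294570923)
bright [245, 142, 22, 25, 71] [260. 152.] (array([ 558.34920578, -309.13294927]), np.float64(89.41432580707169), np.float64(1.5968858549099543), 44)
bright [257, 171, 24, 35, 242] [268. 187.] (array([ 552.32642215, -116.30726057]), np.float64(40.23280287304443), np.float64(2.0878162258349335), 38)
bright [280, 183, 12, 19, 64] [286. 194.] (array([508.06889453, -77.0580202 ]), np.float64(32.05877947238321), np.float64(1.2046160118893492), 19)
bright [270, 207, 42, 39, 144] [284. 232.] (array([551.43066621,  81.6009235 ]), np.float64(90.89013980043109), np.float64(1.5221408865651296), 98)
(132, 152) [257, 165, 9, 9, 45] [ 553.3 -167.5  138.2] mid [ 552.6 -170.   140. ]
(132, 152) [273, 166, 9, 8, 44] [ 500.3 -134.7  138.7] mid [ 500.4 -137.8  139.4]
(132, 152) [248, 176, 9, 8, 45] [ 613.4 -144.4  139.2] mid [ 611.9 -145.8  139.7]
(132, 152) [281, 177, 8, 9, 47] [506.1 -70.5 140.3] mid [502.8 -74.3 138.8]
(132, 152) [255, 187, 8, 9, 41] [615.1 -80.2 139.7] mid [617.2 -81.2 139.2]
[... 1482 characters left out ...]
97.4 -134.   137.6] mid [ 497.6 -138.2  136.9]
(132, 152) [285, 200, 9, 6, 45] [558.4 -44.5 137.4] mid [559.6 -42.  137. ]
(132, 152) [303, 202, 9, 6, 44] [498.5 -69.8 137.2] mid [500.  -74.  136.6]
(132, 152) [186, 211, 5, 4, 10] [797.1 229.2 135.3] mid [796.5 228.3 135.9]
(132, 152) [253, 219, 70, 14, 353] [478.3  77.9 140.3] mid [473.4  95.7 141.9]
(165, 210) [258, 205, 26, 15, 231] [536.9  96.6 167.8] mid [541.9  90.3 177.3]
(165, 210) [221, 236, 54, 28, 223] [464.7 287.8 170.8] mid [470.3 294.4 171.6]
handle 102 149 [398.3 -87.7 114.2] [-0.994 -0.11   0.009] 340.0136143059339 488.68288885423937
handle 126 192 [422.2  61.5 138.3] [-0.969 -0.246  0.002] 366.8725854183761 485.8020655480257
```

```bash
python3 - <<'E'
from h import *
o=ctrl.get_obs(); M=R.from_rotvec(o["orientation"]).as_matrix(); print(M.round(3))
for th in (0,):
    pass
E
```

```text
[[-0.904 -0.     0.428]
 [-0.428  0.    -0.904]
 [ 0.    -1.    -0.   ]]
```

>>> servo_tool --moves "0.03 0.05 0.05 0 0 -6; 0.06 0.1 0.1 0 0 -14; 0.1 0.15 0.12 0 0 -22; 0.14 0.2 0.12 0 0 -30; 0.17 0.25 0.12 0 0 -31.6; 0.2 0.31 0.12 0 0 -31.6; 0.23 0.36 0.12 0 0 -31.6; 0.26 0.41 0.12 0 0 -31.6" --hand 0

```text
t: 1.3
ee_pos: [516.4, -172.5, 361.9]
orientation: [-0.12, -2.165, 2.165]
ft_force: [0.3, -0.2, 0.0]
width: 87.6
```

>>> servo_tool --moves "0.033 0.055 0 0 0 0; 0.033 0.055 0 0 0 0;0.033 0.055 0 0 0 0"

```text
t: 1.68
ee_pos: [548.5, -119.3, 361.4]
orientation: [-0.117, -2.165, 2.166]
ft_force: [-0.0, -1.0, 0.3]
width: 87.5
```

```bash
python3 - <<'E'
from h import *
o=ctrl.get_obs(); print(o["t"],o["ee_pos"],R.from_rotvec(o["orientation"]).as_matrix().round(3)); im=ctrl.get_image("wrist"); save(im,"w1.png"); np.savez("w1.npz",**im,**{"o_"+k:v for k,v in o.items()})
E
```

```text
1.675 [ 548.47279416 -119.33214654  361.42183191] [[-0.994 -0.001 -0.108]
 [ 0.108 -0.    -0.994]
 [ 0.001 -1.     0.   ]]
```

View pics/w1.png

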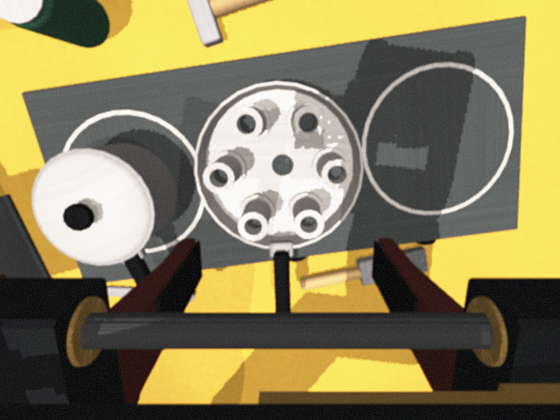

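Wrist view: the pan rim is centred at about (279,165), its handle runs straight down at column 282, and the free ring is centred at about (437,139). The saucepan knob is at (78,216).

```bash
cat > wan.py <<'E'
from h import *
def fitring(im,o,seed,z,rexp,band=14,thr=None):
    # scan radial peaks of brightness around seed (world xy), return circle
    g=cv2.cvtColor(im["pixels"],cv2.COLOR_RGB2GRAY).astype(np.float32); c=np.array(seed,float)
    for it in range(3):
        P=[]
        for a in np.arange(0,2*np.pi,np.pi/90):
            rr=np.arange(rexp-band,rexp+band,.5)
            W=np.c_[c[0]+rr*np.cos(a),c[1]+rr*np.sin(a),np.full(len(rr),z)]
            uv=proj(im,W,o); 
            if (uv<1).any() or (uv[:,0]>558).any() or (uv[:,1]>418).any(): continue
            s=cv2.remap(g,uv[:,0].astype(np.float32)[None],uv[:,1].astype(np.float32)[None],1)[0]
            if s.max()-np.median(s)>40: 
                w=np.clip(s-np.median(s)-20,0,None); r0=(w*rr).sum()/w.sum()
                if (w>0).sum()<16: P.append(c+r0*np.array([np.cos(a),np.sin(a)]))
        P=np.array(P); cc,r,e,n=circ(P); c=cc
    return c,r,e,n
def bushes(im,o,zt=140,lo=132,hi=150,reg=None):
    X=cloud(im,o)
    m=((X[...,2]>lo)&(X[...,2]<hi)); 
    if reg: m&=(X[...,0]>reg[0])&(X[...,0]<reg[1])&(X[...,1]>reg[2])&(X[...,1]<reg[3])
    cs,_=cv2.findContours(m.astype(np.uint8),cv2.RETR_EXTERNAL,cv2.CHAIN_APPROX_NONE)
    out=[]
    for c in cs:
        if cv2.contourArea(c)>60:
            P=ray_to_z(im,c[:,0],zt,o); (q,r)=cv2.minEnclosingCircle(P[:,:2].astype(np.float32)); out.append((np.round(q,1),round(r,1),c[:,0].mean(0).round()))
    return out
E
python3 - <<'E'
from wan import *
d=dict(np.load("w1.npz")); o={k[2:]:d[k] for k in d if k[:2]=="o_"}; im=d
im["vertical_fov"]=float(d["vertical_fov"])
print("free",fitring(im,o,(560,-304),70,94))
print("wait",fitring(im,o,(549,84),70,94))
X=cloud(im,o)
for n,(u,v) in dict(plate=(470,130),floor=(265,150),rim=(279,82),hand=(282,280),scene=(500,60),knob=(78,216),lid=(120,190),sh=(142,270)).items(): print(n,X[v,u].round(1))
for b in bushes(im,o,reg=(450,660,-250,0)): print(b)
m=(X[...,2]>96)&(X[...,2]<108)&(X[...,0]>440)&(X[...,0]<680)&(X[...,1]>-230)&(X[...,1]<10)
P=ray_to_z(im,np.argwhere(m)[:,::-1],104,o); 
c,r=cv2.minEnclosingCircle(P[:,:2].astype(np.float32)); print("panrim",c,r,len(P), circ(P))
E
```

```text
free (array([ 561.91863861, -309.58516385]), np.float64(91.48188735302246), np.float64(0.1103991220208614), 48)
wait (array([541.15311582,  96.51493463]), np.float64(92.0048276362576), np.float64(0.3960395388109469), 9)
plate [ 573.2 -350.1   70.8]
floor [576.7 -95.2  74.4]
rim [ 651.9 -122.1  104.8]
hand [419.6 -99.4 118.6]
scene [ 650.5 -382.1   71.4]
knob [545.   84.4 187.6]
lid [562.4  48.1 167.8]
sh [462.3  58.5 142.5]
(array([502.2, -75.8]), 18.2, array([253., 225.]))
(array([ 497.8, -138. ]), 17.8, array([308., 223.]))
(array([560.3, -47. ]), 17.7, array([219., 177.]))
(array([ 550.5, -173.2]), 17.7, array([336., 173.]))
(array([612.8, -83.8]), 17.0, array([246., 123.]))
(array([ 607.1, -147.9]), 16.9, array([308., 122.]))
panrim (549.0693969726562, -109.28984832763672) 104.8795166015625 2965 (array([ 555.59385515, -110.55336203]), np.float64(95.84217984104242), np.float64(1.2492474521493493), 2119)
```

>>> servo_tool --moves "0 0 0 0 0 0; 0 0 0 0 0 0"

```text
t: 1.98
ee_pos: [548.3, -120.5, 361.8]
orientation: [-0.121, -2.164, 2.164]
ft_force: [-0.4, -0.3, 0.3]
width: 87.7
```

>>> servo_tool --moves "-0.04 0.007 -0.01 0 0 0.3; -0.09 0.015 -0.03 0 0 0.6; -0.137 0.0235 -0.06 0 0 0.6; -0.1376 0.0235 -0.11 0 0 0.6; -0.1376 0.0235 -0.16 0 0 0.6; -0.1376 0.0235 -0.19 0 0 0.6; -0.1376 0.0235 -0.19 0 0 0.6"

```text
t: 2.85
ee_pos: [409.6, -95.9, 170.2]
orientation: [-0.104, -2.169, 2.167]
ft_force: [0.2, 0.8, -0.2]
width: 87.9
```

```bash
python3 - <<'E'
from h import *
o=ctrl.get_obs(); print(o["t"],o["ee_pos"]); im=ctrl.get_image("wrist"); save(im,"w2.png"); X=cloud(im,o)
s=ctrl.get_image("side"); save(s,"s2.png",(200,150,420,300),3.5)
E
```

```text
2.85 [409.55586418 -95.9118152  170.22235779]
```

View pics/w2.png

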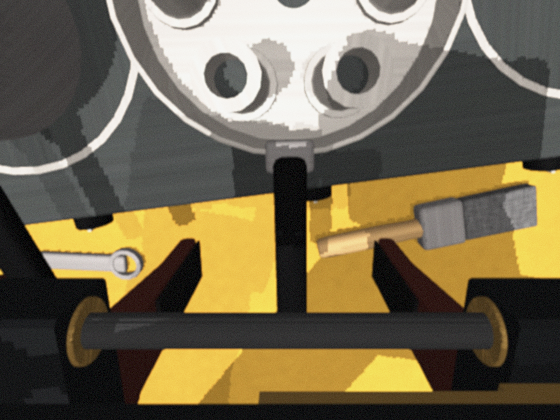

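View pics/s2.png

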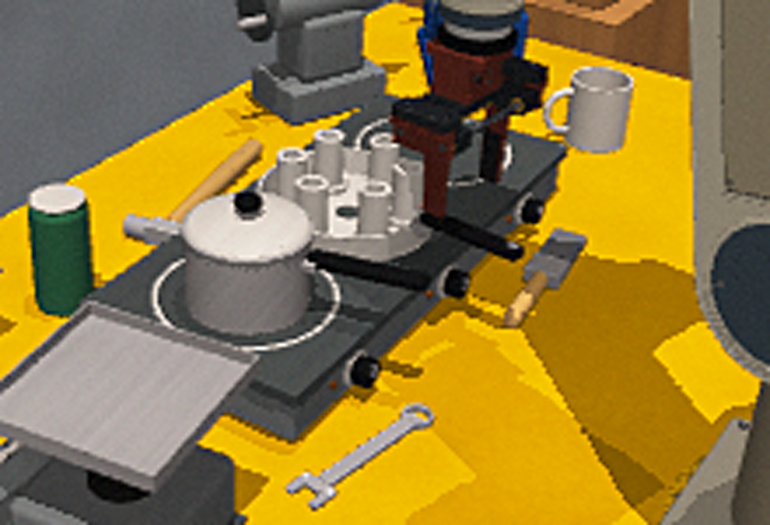

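Handle (column 291) sits centred between the fingertips (mid 288), so I'll descend and close.

>>> servo_tool --moves "0 -0.001 -0.03 0 0 0; 0 -0.001 -0.058 0 0 0; 0 -0.001 -0.058 0 0 0; 0 -0.001 -0.058 0 0 0"

```text
t: 3.45
ee_pos: [412.3, -97.2, 115.1]
orientation: [-0.11, -2.171, 2.172]
ft_force: [-0.9, -0.4, 0.4]
width: 87.7
```

>>> servo_tool --moves "0 0 0 0 0 0; 0 0 0 0 0 0; 0 0 0 0 0 0; 0 0 0 0 0 0; 0 0 0 0 0 0; 0 0 0 0 0 0" --hand 255

```text
t: 4.2
ee_pos: [411.1, -96.8, 113.6]
orientation: [-0.108, -2.17, 2.17]
ft_force: [0.6, 0.5, 0.0]
width: 31.2
```

>>> servo_tool --moves "0 0 0 0 0 0; 0 0 0 0 0 0; 0 0 0 0 0 0; 0 0 0 0 0 0"

```text
t: 4.7
ee_pos: [411.1, -96.9, 113.6]
orientation: [-0.108, -2.17, 2.171]
ft_force: [-1.0, -2.3, -1.6]
width: 19.9
```

>>> servo_tool --moves "0 -0.004 0 0 0 0; 0 -0.012 0 0 0 0; 0 -0.023 0 0 0 0; 0.001 -0.035 0 0 0 0; 0.001 -0.047 0 0 0 0; 0.002 -0.059 0 0 0 0; 0.002 -0.071 0 0 0 0; 0.002 -0.083 0 0 0 0"

```text
t: 5.7
ee_pos: [412.4, -178.9, 113.6]
orientation: [-0.103, -2.173, 2.169]
ft_force: [0.3, 9.9, 4.3]
width: 22.6
```

>>> servo_tool --moves "0 -0.012 0 0 0 0; 0 -0.024 0 0 0 0; 0.001 -0.036 0 0 0 0; 0.001 -0.048 0 0 0 0; 0.002 -0.060 0 0 0 0; 0.002 -0.071 0 0 0 0; 0.003 -0.081 0 0 0 0; 0.003 -0.090 0 0 0 0"

```text
t: 6.7
ee_pos: [415.3, -268.2, 113.6]
orientation: [-0.103, -2.174, 2.167]
ft_force: [0.8, 10.9, 6.7]
width: 23.3
```

>>> servo_tool --moves "0 -0.01 0 0 0 0; 0 -0.018 0 0 0 0; 0 -0.022 0 0 0 0; 0 -0.024 0 0 0 0;0 -0.024 0 0 0 0"

```text
t: 7.32
ee_pos: [415.4, -292.2, 113.6]
orientation: [-0.103, -2.173, 2.168]
ft_force: [0.2, 9.3, 7.5]
width: 22.8
```

```bash
python3 - <<'E'
from h import *
o=ctrl.get_obs(); print(o["t"],o["ee_pos"],o["orientation"]); im=ctrl.get_image("wrist"); save(im,"w3.png")
s=ctrl.get_image("scene"); save(s,"s3.png",(180,110,420,300),3.3)
E
```

```text
7.325 [ 415.39084942 -292.21363999  113.59595381] [-0.10310809 -2.17331015  2.16751699]
```

View pics/w3.png

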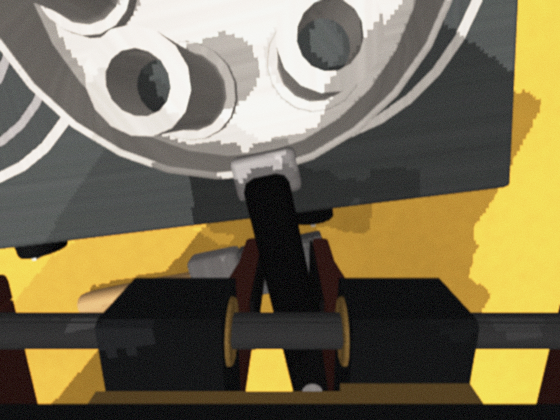

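View pics/s3.png

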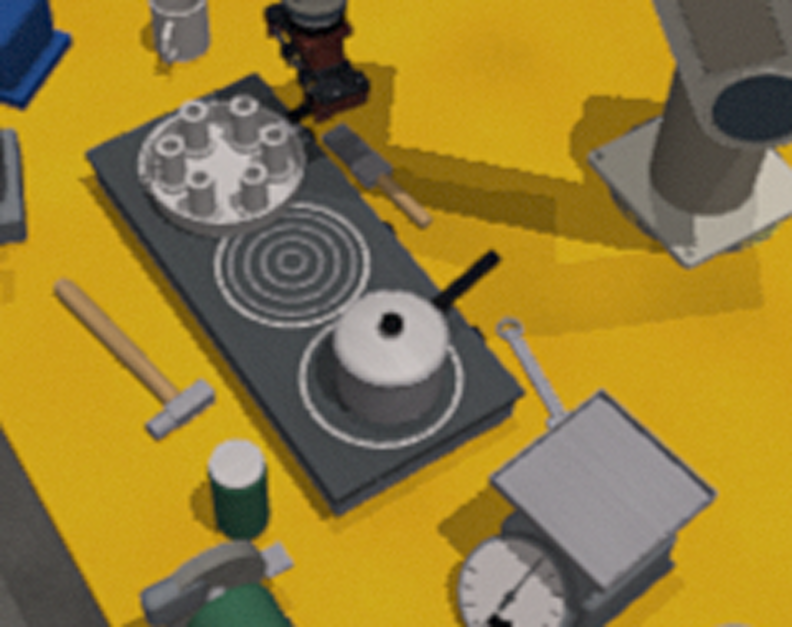

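The pan turned about 14° in the grip and its centre lags, so some of the ring shows on its right side in the wrist view. Measuring what's left to go.

```bash
cat > pc.py <<'E'
from wan import *
def pan(n,reg=(440,680,-430,-180)):
    im=ctrl.get_image(n); b=bushes_small(im,reg); b=np.array(b); 
    print(n,len(b),"centre",b.mean(0).round(1)); return b
def bushes_small(im,reg,zt=140):
    X=cloud(im); m=(X[...,2]>132)&(X[...,2]<150)&(X[...,0]>reg[0])&(X[...,0]<reg[1])&(X[...,1]>reg[2])&(X[...,1]<reg[3])
    n,l,st,ce=cv2.connectedComponentsWithStats(m.astype(np.uint8)); out=[]
    for i in range(1,n):
        if st[i,4]>12 :
            P=ray_to_z(im,np.argwhere(l==i)[:,::-1],zt); out.append(cv2.minEnclosingCircle(P[:,:2].astype(np.float32))[0])
    return out
if __name__=="__main__":
    print(ctrl.get_obs()["t"])
    for n in("scene","side"): print(pan(n).round(0).tolist())
    im=ctrl.get_image("scene"); print("mid",fitring(im,None,(556,-108),70,94),"wait",fitring(im,None,(549,83),70,94))
    im=ctrl.get_image("side"); print("mid",fitring(im,None,(552,-108),70,94),"wait",fitring(im,None,(546,83),70,94))
E
python3 pc.py
python3 - <<'E'
from wan import *
z=np.load("scene0.npz"); im=dict(z); im["vertical_fov"]=float(im["vertical_fov"])
print("free scene0",fitring(im,None,(558,-307),70,94),fitring(im,None,(549,83),70,94))
import pc
print(np.mean(pc.bushes_small(im,(440,640,-230,-10)),0))
z=np.load("side0.npz"); im=dict(z); im["vertical_fov"]=float(im["vertical_fov"])
try: print("free side0",fitring(im,None,(555,-307),70,94))
except Exception as e: print(e)
print(np.mean(pc.bushes_small(im,(440,640,-230,-10)),0))
E
```

```text
7.425
scene 6 centre [ 565.3 -271.3]
[[515.0, -307.0], [573.0, -333.0], [506.0, -248.0], [624.0, -299.0], [558.0, -208.0], [616.0, -234.0]]
side 6 centre [ 556.1 -265.6]
[[613.0, -293.0], [564.0, -329.0], [607.0, -229.0], [509.0, -299.0], [549.0, -202.0], [496.0, -241.0]]
mid (array([ 558.05119458, -113.46146616]), np.float64(92.47336970059322), np.float64(0.5368905482681963), 86) wait (array([135.52813479, -67.15092044]), np.float64(151.25267414240707), np.float64(0.0), 1)
mid (array([ 562.31495448, -120.95194518]), np.float64(86.40204391823721), np.float64(0.02637372538840168), 5) wait (array([550.13558022,  93.92278887]), np.float64(95.65918998366378), np.float64(0.5082957549977162), 15)
free scene0 (array([ 576.1923997 , -246.58463484]), np.float64(100.62298236363748), np.float64(7.844234323441173), 10) (array([551.66017041,  83.17076815]), np.float64(92.33271515712377), np.float64(1.3500311979441904e-12), 3)
[ 559.30926514 -106.87393888]
free side0 (array([ 562.63954846, -324.94955846]), np.float64(90.58398890207413), np.float64(1.5465248491411732), 21)
[ 549.91613261 -102.04300944]
```

>>> servo_tool --moves "0 -0.005 0 0 0 0; 0 -0.012 0 0 0 0; 0 -0.02 0 0 0 0; 0 -0.027 0 0 0 0; 0 -0.033 0 0 0 0; 0 -0.036 0 0 0 0; 0 -0.036 0 0 0 0"

```text
t: 8.5
ee_pos: [415.5, -328.2, 113.6]
orientation: [-0.103, -2.173, 2.167]
ft_force: [0.2, 8.9, 5.4]
width: 22.3
```

```bash
python3 pc.py
```

```text
8.5
scene 6 centre [ 565.1 -306.7]
[[571.0, -370.0], [515.0, -343.0], [505.0, -282.0], [625.0, -334.0], [616.0, -270.0], [558.0, -241.0]]
side 6 centre [ 557.3 -301.5]
[[613.0, -329.0], [565.0, -365.0], [609.0, -263.0], [508.0, -335.0], [551.0, -238.0], [498.0, -278.0]]Traceback (most recent call last):
  File "pc.py", line 15, in <module>
    im=ctrl.get_image("scene"); print("mid",fitring(im,None,(556,-108),70,94),"wait",fitring(im,None,(549,83),70,94))
                                                                                     ~~~~~~~^^^^^^^^^^^^^^^^^^^^^^^^
  File "wan.py", line 16, in fitring
    P=np.array(P); cc,r,e,n=circ(P); c=cc
                            ~~~~^^^
  File "h.py", line 36, in circ
    A=np.c_[2*P[:,:2],np.ones(len(P))];
              ~^^^^^^
IndexError: too many indices for array: array is 1-dimensional, but 2 were indexed
```

>>> servo_tool --moves "0 0 0 0 0 0; 0 0 0 0 0 0; 0 0 0 0 0 0; 0 0 0 0 0 0; 0 0 0 0 0 0; 0 0 0 0 0 0" --hand 0

```text
t: 9.4
ee_pos: [416.1, -329.9, 113.6]
orientation: [-0.108, -2.17, 2.17]
ft_force: [0.6, 0.6, -0.7]
width: 78.7
```

>>> servo_tool --moves "0 0 0.02 0 0 0; 0 0 0.06 0 0 0; 0 0 0.11 0 0 0; 0.03 0.02 0.16 0 0 0; 0.07 0.05 0.21 0 0 0; 0.10 0.09 0.25 0 0 0; 0.12 0.13 0.25 0 0 0; 0.14 0.17 0.25 0 0 0"

```text
t: 10.4
ee_pos: [557.2, -158.3, 364.8]
orientation: [-0.11, -2.171, 2.172]
ft_force: [0.6, -1.2, -0.6]
width: 87.8
```

>>> servo_tool --moves "0 0 0 0 0 0; 0 0 0 0 0 0"

```text
t: 10.65
ee_pos: [555.8, -160.1, 363.4]
orientation: [-0.107, -2.17, 2.171]
ft_force: [0.1, 0.4, -1.1]
width: 87.8
```

```bash
python3 - <<'E'
from wan import *
o=ctrl.get_obs(); print(o["t"],o["ee_pos"]); im=ctrl.get_image("wrist"); save(im,"w4.png")
print("mid",fitring(im,o,(556,-110),70,94))
bs=bushes(im,o,reg=(450,680,-420,-200)); 
for b in bs: print(b)
print(np.mean([b[0] for b in bs],0))
m=(X:=cloud(im,o))[...,2]; 
P=X[(X[...,2]>180)&(X[...,2]<195)&(X[...,0]>480)&(X[...,0]<640)&(X[...,1]>0)&(X[...,1]<200)]; print("knob",np.median(P,0),len(P))
E
python3 -c "
import pc
for n in('scene','side'): pc.pan(n)"
```

```text
10.65 [ 555.80046818 -160.10828718  363.41329018]
mid (array([ 555.75395756, -114.15898732]), np.float64(91.60590413459902), np.float64(0.09983849949068871), 18)
(array([ 502.6, -287. ]), 18.4, array([405., 215.]))
(array([ 510.2, -348.5]), 19.1, array([461., 203.]))
(array([ 554.5, -248. ]), 17.7, array([368., 173.]))
(array([ 568.3, -372.9]), 19.1, array([485., 149.]))
(array([ 612.6, -274.3]), 17.8, array([391., 115.]))
(array([ 619.5, -337.6]), 18.4, array([453., 102.]))
[ 561.28333333 -311.38333333]
knob [544.90934277  83.55483701 188.35509731] 699
scene 6 centre [ 565.2 -307.6]
side 6 centre [ 557.1 -301.7]
```

View pics/w4.png

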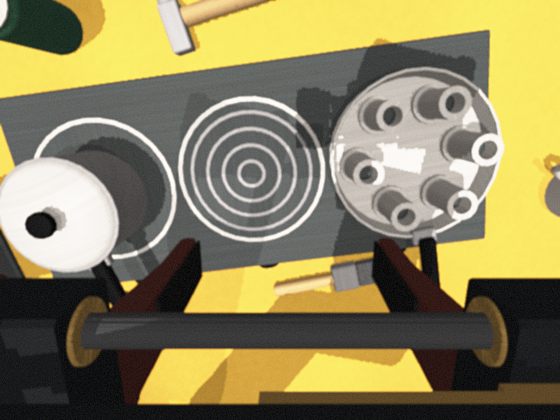

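Both checks put the frying pan within a few mm of the free ring's centre, with all six bushes upright. Next is the saucepan handle.

>>> servo_tool --moves "-0.03 0.05 0 0 0 5; -0.06 0.1 0 0 0 10; -0.09 0.15 0 0 0 16; -0.11 0.19 -0.02 0 0 21; -0.127 0.213 -0.06 0 0 21; -0.127 0.213 -0.11 0 0 21;-0.127 0.213 -0.15 0 0 21;-0.127 0.213 -0.15 0 0 21"

```text
t: 11.8
ee_pos: [427.2, 52.3, 211.7]
orientation: [-0.285, 2.082, -2.082]
ft_force: [0.2, -0.0, -0.3]
width: 87.8
```

```bash
python3 - <<'E'
from wan import *
o=ctrl.get_obs(); print(o["t"],o["ee_pos"],R.from_rotvec(o["orientation"]).as_matrix().round(3)[:,0]); im=ctrl.get_image("wrist"); save(im,"w5.png")
X=cloud(im,o); dark=im["pixels"].max(2)<60
for v in range(150,300,25):
    k=dark[v]&(X[v,:,2]>128)&(X[v,:,2]<150); 
    if k.any(): print(v,np.where(k)[0][[0,-1]],X[v][k].mean(0).round(1))
E
```

```text
11.8 [427.16435142  52.29134065 211.67399181] [-0.965 -0.263  0.006]
150 [267 297] [473.8  68.1 142.8]
175 [266 296] [458.6  64.7 143. ]
200 [266 296] [442.9  60.5 142.7]
225 [268 294] [426.8  56.2 143.2]
250 [268 294] [409.7  51.6 142.9]
275 [268 293] [392.   47.2 143.2]
```

View pics/w5.png

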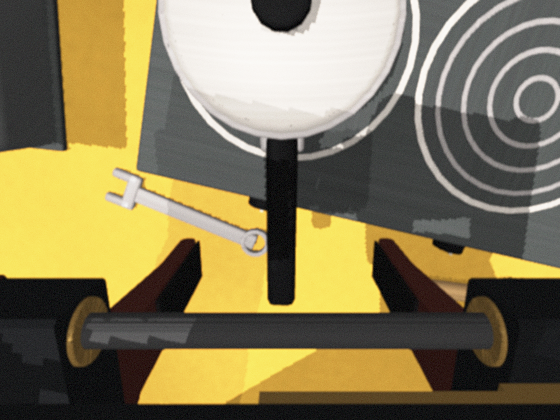

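Handle (column 281) is parallel to the fingers and about 4 mm off centre. Correct, descend and close.

>>> servo_tool --moves "0.008 0.006 -0.03 0 0 0; 0.008 0.006 -0.06 0 0 0; 0.008 0.006 -0.075 0 0 0; 0.008 0.006 -0.075 0 0 0; 0.008 0.006 -0.075 0 0 0"

```text
t: 12.48
ee_pos: [438.1, 59.1, 139.8]
orientation: [-0.277, 2.078, -2.078]
ft_force: [-0.2, 0.2, 0.4]
width: 87.4
```

>>> servo_tool --moves "0 0 0 0 0 0; 0 0 0 0 0 0; 0 0 0 0 0 0; 0 0 0 0 0 0; 0 0 0 0 0 0; 0 0 0 0 0 0; 0 0 0 0 0 0; 0 0 0 0 0 0" --hand 255

```text
t: 13.48
ee_pos: [437.1, 59.1, 138.6]
orientation: [-0.279, 2.079, -2.079]
ft_force: [0.2, -0.7, 0.1]
width: 19.8
```

>>> servo_tool --moves "0 0 0 0 0 0; 0 0 0 0 0 0; 0 0 0 0 0 0"

```text
t: 13.85
ee_pos: [437.1, 59.1, 138.6]
orientation: [-0.279, 2.079, -2.079]
ft_force: [1.5, -1.2, -1.2]
width: 19.7
```

>>> servo_tool --moves "0 -0.004 0 0 0 0; 0.001 -0.012 0 0 0 0; 0.001 -0.023 0 0 0 0; 0.002 -0.036 0 0 0 0; 0.003 -0.050 0 0 0 0; 0.003 -0.064 0 0 0 0; 0.004 -0.078 0 0 0 0; 0.005 -0.092 0 0 0 0"

```text
t: 14.85
ee_pos: [441.8, -33.6, 138.6]
orientation: [-0.28, 2.079, -2.078]
ft_force: [-0.1, 4.9, -1.3]
width: 19.8
```

>>> servo_tool --moves "0.001 -0.014 0 0 0 0; 0.002 -0.028 0 0 0 0; 0.002 -0.042 0 0 0 0; 0.003 -0.056 0 0 0 0; 0.004 -0.070 0 0 0 0; 0.004 -0.082 0 0 0 0; 0.005 -0.092 0 0 0 0; 0.006 -0.1 0 0 0 0"

```text
t: 15.85
ee_pos: [447.4, -133.2, 138.6]
orientation: [-0.281, 2.08, -2.078]
ft_force: [-0.1, 6.7, 2.3]
width: 20.1
```

>>> servo_tool --moves "0 -0.004 0 0 0 0; 0 -0.006 0 0 0 0; 0 -0.006 0 0 0 0"

```text
t: 16.23
ee_pos: [447.6, -139.2, 138.6]
orientation: [-0.28, 2.079, -2.079]
ft_force: [-0.8, 2.9, 0.6]
width: 19.6
```

```bash
cat > sp.py <<'E'
from wan import *
def sauce(n):
    o=ctrl.get_obs(); im=ctrl.get_image(n); X=cloud(im,o)
    P=X[(X[...,2]>180)&(X[...,2]<195)&(X[...,0]>480)&(X[...,0]<640)&(X[...,1]>-220)&(X[...,1]<200)]; print(n,"knob",np.median(P,0).round(1),len(P)); return im,o
if __name__=="__main__":
    for n in("scene","side","wrist"):
        try: im,o=sauce(n); save(im,"sp_%s_%d.png"%(n,o["t"]*100)); print("sp_%s_%d.png"%(n,o["t"]*100))
        except Exception as e: print(n,e)
E
python3 sp.py;  python3 - <<'E'
from wan import *
for n in("scene0","side0"):
    X=cloud({k:(v if v.ndim else float(v)) for k,v in np.load(n+".npz").items()})
    P=X[(X[...,2]>180)&(X[...,2]<195)&(X[...,0]>480)&(X[...,0]<640)&(X[...,1]>-220)&(X[...,1]<200)]; print(n,np.median(P,0))
E
```

```text
scene knob [ 557.2 -104.8  188.9] 33
sp_scene_1622.png
side knob [ 552.  -102.4  185.8] 29
sp_side_1627.png
wrist knob [ 541.4 -112.8  186.6] 994
sp_wrist_1632.png
scene0 [547.6269358   90.4268306  186.32408452]
side0 [540.67061384  93.92304581 185.30884933]
```

View pics/sp_wrist_1632.png

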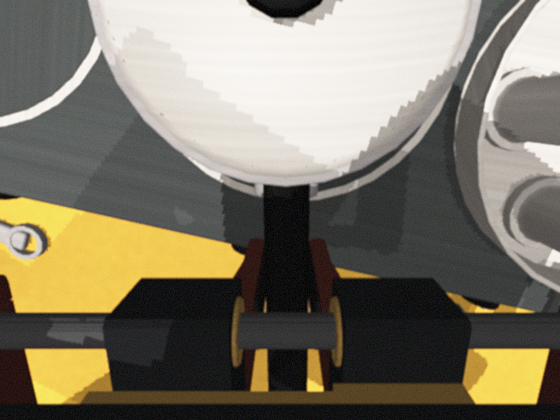

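No slip this time, and the saucepan is close to the middle ring centre. Release, lift and verify from above.

>>> servo_tool --moves "0 0 0 0 0 0; 0 0 0 0 0 0; 0 0 0 0 0 0; 0 0 0 0 0 0; 0 0 0 0 0 0; 0 0 0 0 0 0; 0 0 0 0 0 0" --hand 0

```text
t: 17.25
ee_pos: [448.2, -138.8, 138.7]
orientation: [-0.279, 2.079, -2.079]
ft_force: [-0.5, -0.4, -0.3]
width: 85.8
```

>>> servo_tool --moves "0 0 0.03 0 0 0; 0 0 0.08 0 0 0; 0 0 0.13 0 0 0; 0.04 -0.02 0.18 0 0 0; 0.08 -0.04 0.22 0 0 0; 0.12 -0.06 0.25 0 0 0; 0.12 -0.06 0.25 0 0 0;0.12 -0.06 0.25 0 0 0"

```text
t: 18.25
ee_pos: [567.0, -198.4, 387.2]
orientation: [-0.282, 2.081, -2.078]
ft_force: [-0.9, -0.3, 0.6]
width: 87.8
```

```bash
python3 - <<'E'
from wan import *
o=ctrl.get_obs(); print(o["t"],o["ee_pos"]); im=ctrl.get_image("wrist"); save(im,"w6.png"); X=cloud(im,o)
P=X[(X[...,2]>180)&(X[...,2]<195)&(X[...,0]>480)&(X[...,0]<640)&(X[...,1]>-220)&(X[...,1]<200)]; print("knob",np.median(P,0),len(P))
for zt in (170,):
  m=(X[...,2]>155)&(X[...,2]<180)&(X[...,0]>480)&(X[...,0]<640)&(X[...,1]>-220)&(X[...,1]<0)
  print("lid",cv2.minEnclosingCircle(X[m][:,:2].astype(np.float32)),np.median(X[m][:,2]))
bs=bushes(im,o,reg=(450,680,-420,-190)); 
for b in bs: print(b)
print(np.mean([b[0] for b in bs],0))
s=ctrl.get_image("scene"); save(s,"s6.png",(320,220,420,320),6)
X=cloud(s)
m=(X[...,2]>155)&(X[...,2]<185)&(X[...,1]>250)&(X[...,1]<450)&(X[...,0]>330)&(X[...,0]<600)
print("scale",cv2.minAreaRect(ray_to_z(s,np.argwhere(m)[:,::-1],170)[:,:2].astype(np.float32)),np.median(X[m],0))
s=ctrl.get_image("side");X=cloud(s)
m=(X[...,2]>155)&(X[...,2]<185)&(X[...,1]>250)&(X[...,1]<450)&(X[...,0]>330)&(X[...,0]<600)
print("scale",cv2.minAreaRect(ray_to_z(s,np.argwhere(m)[:,::-1],170)[:,:2].astype(np.float32)),np.median(X[m],0))
E
```

```text
18.25 [ 566.95337688 -198.35942255  387.20196052]
knob [ 554.84901227 -109.9506621   188.38175874] 587
lid ((553.683349609375, -108.9503173828125), 64.4286117553711) 165.93811810728448
(array([ 517.9, -353.5]), 16.0, array([401., 245.]))
(array([ 502.5, -287. ]), 18.5, array([344., 245.]))
(array([ 568.7, -373.5]), 18.7, array([430., 213.]))
(array([ 554.5, -247.8]), 17.8, array([325., 197.]))
(array([ 619.2, -337.6]), 18.4, array([417., 164.]))
(array([ 612.9, -274.3]), 17.6, array([363., 155.]))
[ 562.61666667 -312.28333333]
scale ((463.8639221191406, 365.0630798339844), (172.45458984375, 169.3599853515625), 9.123566627502441) [462.33011319 365.03716657 165.83559645]
scale ((461.1125183105469, 366.54058837890625), (176.02911376953125, 181.35865783691406), 9.189927101135254) [457.62006901 366.32929454 163.9692599 ]
```

View pics/w6.png

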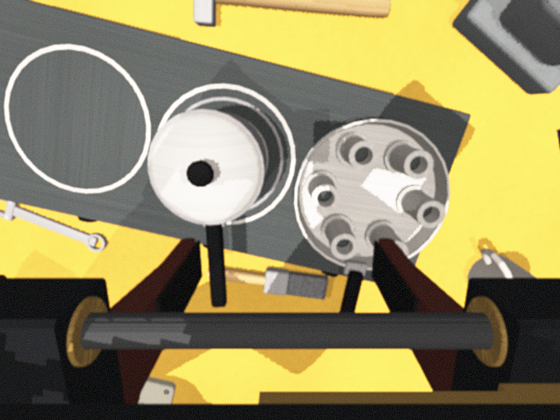

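View pics/s6.png

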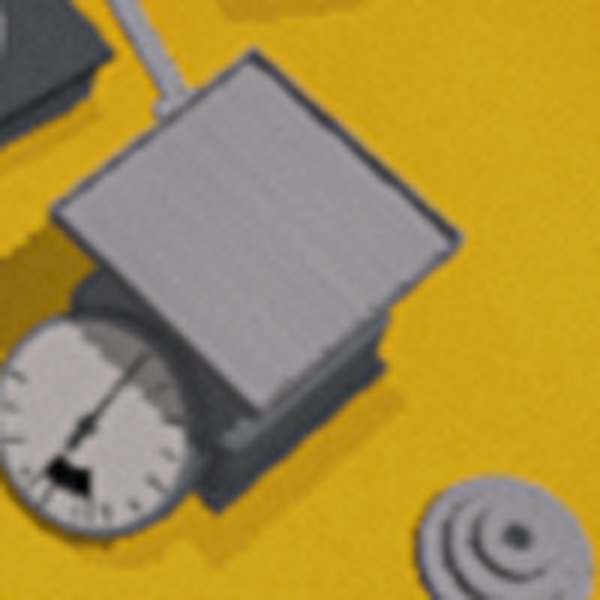

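Saucepan is about 4 mm from the middle centre and the pan about 2 mm from the end ring, and the needle is at zero. Next come the bushes. I'll turn the jaws to avoid neighbours, open them to about 50 mm, and start with the bush at (554.5,-248).

>>> servo_tool --moves "-0.006 -0.025 -0.04 0 0 8; -0.0125 -0.0495 -0.09 0 0 16; -0.0125 -0.0495 -0.14 0 0 22; -0.0125 -0.0495 -0.187 0 0 22; -0.0125 -0.0495 -0.187 0 0 22; -0.0125 -0.0495 -0.187 0 0 22" --hand 110

```text
t: 19.15
ee_pos: [556.2, -248.4, 203.2]
orientation: [-0.622, 1.845, -1.847]
ft_force: [0.3, 0.6, 0.6]
width: 50.1
```

```bash
python3 - <<'E'
from wan import *
o=ctrl.get_obs(); print(o["t"],o["ee_pos"],o["qpos"].round(2),o["width"],R.from_rotvec(o["orientation"]).as_matrix().round(3)); im=ctrl.get_image("wrist"); save(im,"w7.png")
E
```

```text
19.15 [ 556.18448333 -248.44771268  203.15828147] [-0.44  0.44  1.7   0.    1.    0.48] 50.11034057467888 [[-0.795  0.001  0.606]
 [-0.606 -0.001 -0.795]
 [-0.001 -1.     0.001]]
```

View pics/w7.png

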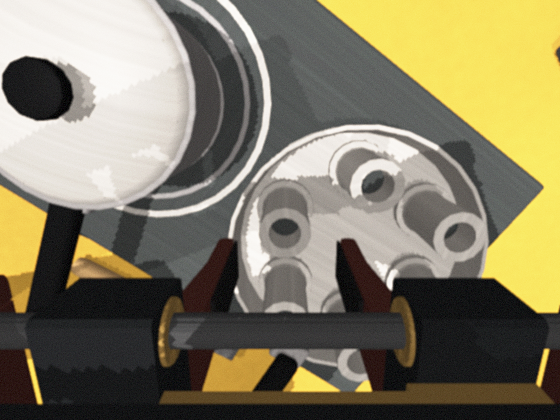

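```bash
python3 - <<'E'
from wan import *
o=ctrl.get_obs(); im=ctrl.get_image("wrist")
for p in ([556.2,-248.4,140],[554.5,-248,140],[502.6,-287,140],[612.6,-274.3,140],[556.2,-248.4,203]): print(p,proj(im,p,o).round())
for b in bushes(im,o,reg=(450,680,-420,-190)): print(b)
E
```

```text
[556.2, -248.4, 140] [[286. 230.]]
[554.5, -248, 140] [[284. 231.]]
[502.6, -287, 140] [[283. 320.]]
[612.6, -274.3, 140] [[374. 185.]]
[556.2, -248.4, 203] [[286. 275.]]
(array([ 503.3, -347.8]), 17.7, array([350., 364.]))
(array([ 509.2, -282.2]), 15.4, array([283., 305.]))
(array([ 619.2, -337.1]), 19.2, array([455., 234.]))
(array([ 554.5, -248.1]), 18.1, array([283., 230.]))
(array([ 612.3, -274.4]), 18.0, array([374., 184.]))
```

Bush C is between the jaws: (554.5,-248) projects to (284,231), where it appears. Descend and grip.

>>> servo_tool --moves "-0.002 0 -0.04 0 0 0; -0.002 0 -0.077 0 0 0; -0.002 0 -0.077 0 0 0; -0.002 0 -0.077 0 0 0"

```text
t: 19.75
ee_pos: [554.5, -248.7, 126.3]
orientation: [-0.622, 1.845, -1.848]
ft_force: [-0.6, -0.3, -0.3]
width: 50.0
```

>>> servo_tool --moves "0 0 0 0 0 0; 0 0 0 0 0 0; 0 0 0 0 0 0; 0 0 0 0 0 0" --hand 255

```text
t: 20.25
ee_pos: [554.0, -248.5, 125.6]
orientation: [-0.623, 1.846, -1.847]
ft_force: [-0.7, 1.0, 5.6]
width: 33.7
```

>>> servo_tool --moves "0 0 0.03 0 0 0; 0 0 0.08 0 0 0; 0 0.01 0.13 0 0 0; 0 0.05 0.165 0 0 0; -0.005 0.1 0.165 0 0 0; -0.01 0.16 0.165 0 0 0; -0.015 0.22 0.165 0 0 0; -0.02 0.28 0.165 0 0 0"

```text
t: 21.25
ee_pos: [533.0, 33.4, 289.7]
orientation: [-0.623, 1.847, -1.847]
ft_force: [1.5, -0.1, -1.5]
width: 33.2
```

>>> servo_tool --moves "-0.005 0.06 0 0 0 0; -0.01 0.12 0 0 0 0; -0.015 0.18 0 0 0 0; -0.02 0.24 0 0 0 0; -0.025 0.3 0 0 0 0; -0.028 0.35 0 0 0 0; -0.03 0.385 0 0 0 0; -0.03 0.385 0 0 0 0"

```text
t: 22.25
ee_pos: [502.8, 418.8, 289.0]
orientation: [-0.627, 1.845, -1.845]
ft_force: [-0.0, 0.4, -1.2]
width: 33.4
```

```bash
python3 - <<'E'
from wan import *
o=ctrl.get_obs(); print(o["t"],o["ee_pos"],o["width"]); im=ctrl.get_image("wrist"); save(im,"w8.png")
ex=np.array([.987,.158,0])*48;ey=np.array([-.158,.987,0])*48;c=np.array([462,366,166])
print(proj(im,[c,c+ex+ey,c+ex-ey,c-ex+ey,c-ex-ey],o).round())
X=cloud(im,o);m=(X[...,2]>160)&(X[...,2]<185)&(X[...,1]>250)&(X[...,1]<470)&(X[...,0]>330)&(X[...,0]<600)
print(cv2.minAreaRect(X[m][:,:2].astype(np.float32)))
E
```

```text
22.25 [502.79668549 418.79771273 289.03314434] 33.37601121949271
[[307. 277.]
 [284. 204.]
 [385. 256.]
 [232. 298.]
 [327. 343.]]
((461.20050048828125, 363.63751220703125), (166.0883026123047, 165.75953674316406), 9.086055755615234)
```

View pics/w8.png

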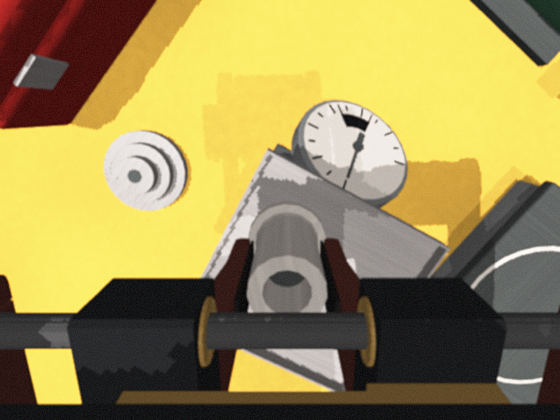

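>>> servo_tool --moves "0 0 -0.03 0 0 0; 0 0 -0.055 0 0 0; 0 0 -0.068 0 0 0; 0 0 -0.074 0 0 0; 0 0 -0.074 0 0 0"

```text
t: 22.92
ee_pos: [503.9, 416.4, 216.0]
orientation: [-0.623, 1.847, -1.847]
ft_force: [0.2, 0.3, -0.9]
width: 33.5
```

>>> servo_tool --moves "0 0 -0.004 0 0 0; 0 0 -0.004 0 0 0; 0 0 -0.004 0 0 0; 0 0 -0.004 0 0 0" --hand 110

```text
t: 23.42
ee_pos: [503.7, 416.8, 211.9]
orientation: [-0.623, 1.847, -1.846]
ft_force: [-0.8, 0.3, -0.5]
width: 50.2
```

>>> servo_tool --moves "0 0 0.03 0 0 0; 0 0 0.07 0 0 0; 0 0 0.1 0 0 0; 0 -0.05 0.11 0 0 0; 0.005 -0.11 0.11 0 0 0; 0.01 -0.17 0.11 0 0 0; 0.02 -0.23 0.11 0 0 0; 0.03 -0.29 0.11 0 0 0"

```text
t: 24.42
ee_pos: [533.7, 124.9, 322.1]
orientation: [-0.623, 1.846, -1.846]
ft_force: [-0.1, 0.8, -0.3]
width: 49.5
```

```bash
python3 - <<'E'
from wan import *
o=ctrl.get_obs(); print(o["t"],o["ee_pos"],o["width"]); im=ctrl.get_image("scene"); save(im,"s8.png",(310,210,420,320),5.4)
E
```

```text
24.425 [533.69661202 124.87274726 322.07879241] 49.52792053370912
```

View pics/s8.png

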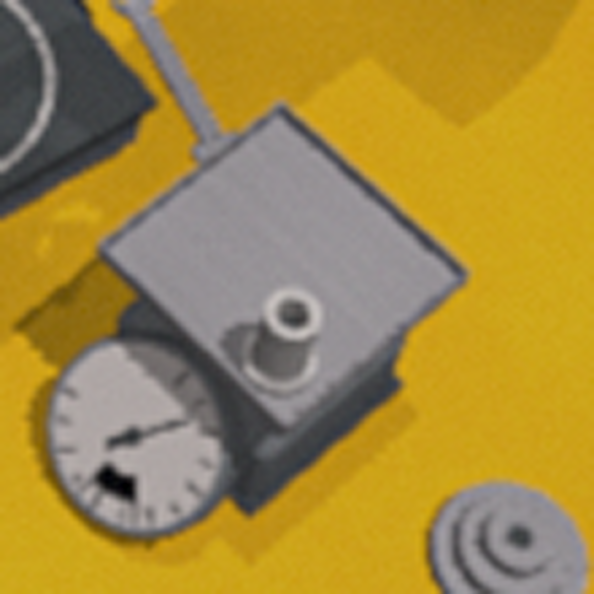

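Bush stands on the scale and the needle has moved. Next is bush A at (502.6,-287).

>>> servo_tool --moves "-0.004 -0.06 0 0 0 0; -0.008 -0.12 0 0 0 0; -0.013 -0.18 0 0 0 0; -0.018 -0.24 0 0 0 0; -0.023 -0.3 0 0 0 0; -0.027 -0.35 0 0 0 0; -0.031 -0.4 -0.02 0 0 0; -0.031 -0.412 -0.07 0 0 0"

```text
t: 25.48
ee_pos: [504.0, -289.0, 253.3]
orientation: [-0.617, 1.842, -1.853]
ft_force: [1.3, 0.3, -0.5]
width: 49.8
```

>>> servo_tool --moves "0 0 -0.05 0 0 0; 0 0 -0.06 0 0 0; 0 0 -0.06 0 0 0; 0 0 -0.06 0 0 0"

```text
t: 25.98
ee_pos: [504.0, -285.8, 193.8]
orientation: [-0.621, 1.843, -1.848]
ft_force: [0.1, 0.6, 0.6]
width: 49.8
```

```bash
cat > bv.py <<'E'
from wan import *
import sys
o=ctrl.get_obs(); print(o["t"],o["ee_pos"],o["width"]); im=ctrl.get_image("wrist"); save(im,"bv_%d.png"%(o["t"]*100))
for b in bushes(im,o,reg=(450,680,-420,-190)): print(b, "delta from TCP",b[0]-o["ee_pos"][:2])
E
python3 bv.py
```

```text
25.975 [ 504.02513455 -285.75820323  193.82923644] 49.77111850960961
(array([ 518.4, -348. ]), 14.4, array([383., 271.])) delta from TCP [ 14.37486545 -62.24179677]
(array([ 502.1, -287.8]), 18.1, array([287., 238.])) delta from TCP [-1.92513455 -2.04179677]
(array([ 567.7, -373.2]), 19.2, array([462., 237.])) delta from TCP [ 63.67486545 -87.44179677]
(array([ 618.5, -337.8]), 18.8, array([482., 135.])) delta from TCP [114.47486545 -52.04179677]
(array([ 612. , -274.8]), 17.7, array([392.,  73.])) delta from TCP [107.97486545  10.95820323]
```

>>> servo_tool --moves "-0.002 -0.002 -0.04 0 0 0; -0.002 -0.002 -0.068 0 0 0; -0.002 -0.002 -0.068 0 0 0; -0.002 -0.002 -0.068 0 0 0"

```text
t: 26.52
ee_pos: [501.4, -287.6, 124.9]
orientation: [-0.622, 1.845, -1.848]
ft_force: [-0.3, -0.2, -0.8]
width: 49.8
```

>>> servo_tool --moves "0 0 0 0 0 0; 0 0 0 0 0 0; 0 0 0 0 0 0; 0 0 0 0 0 0" --hand 255

```text
t: 27.02
ee_pos: [501.0, -287.6, 124.3]
orientation: [-0.623, 1.846, -1.847]
ft_force: [-0.3, -0.1, 5.7]
width: 33.9
```

>>> servo_tool --moves "0 0 0.03 0 0 0; 0 0 0.08 0 0 0; 0 0.01 0.13 0 0 0; 0 0.05 0.165 0 0 0; -0.01 0.1 0.165 0 0 0; -0.02 0.16 0.165 0 0 0; -0.03 0.22 0.165 0 0 0; -0.04 0.28 0.165 0 0 0"

```text
t: 28.02
ee_pos: [459.7, -5.7, 288.5]
orientation: [-0.623, 1.847, -1.847]
ft_force: [0.0, 0.5, -1.3]
width: 33.4
```

>>> servo_tool --moves "-0.008 0.06 0 0 0 0; -0.015 0.12 0 0 0 0; -0.023 0.18 0 0 0 0; -0.03 0.24 0 0 0 0; -0.038 0.3 0 0 0 0; -0.046 0.36 0 0 0 0; -0.0545 0.412 0 0 0 0; -0.0545 0.412 0 0 0 0"

```text
t: 29.02
ee_pos: [405.0, 407.5, 288.0]
orientation: [-0.627, 1.845, -1.844]
ft_force: [0.4, -0.1, -2.0]
width: 33.7
```

>>> servo_tool --moves "0 0 -0.03 0 0 0; 0 -0.001 -0.055 0 0 0; 0 -0.001 -0.072 0 0 0; 0 -0.001 -0.081 0 0 0; 0 -0.001 -0.081 0 0 0"

```text
t: 29.65
ee_pos: [406.2, 403.3, 207.4]
orientation: [-0.624, 1.847, -1.848]
ft_force: [-0.5, 0.1, -1.8]
width: 33.5
```

>>> servo_tool --moves "0 0 -0.004 0 0 0; 0 0 -0.004 0 0 0; 0 0 -0.004 0 0 0; 0 0 -0.004 0 0 0" --hand 110

```text
t: 30.15
ee_pos: [406.2, 403.8, 203.9]
orientation: [-0.623, 1.847, -1.846]
ft_force: [-0.1, -0.8, -0.1]
width: 49.9
```

>>> servo_tool --moves "0 0 0.03 0 0 0; 0 0 0.07 0 0 0; 0 0 0.1 0 0 0; 0.02 -0.05 0.11 0 0 0; 0.04 -0.11 0.11 0 0 0; 0.06 -0.17 0.11 0 0 0; 0.08 -0.23 0.11 0 0 0; 0.10 -0.29 0.11 0 0 0"

```text
t: 31.15
ee_pos: [505.6, 114.6, 314.0]
orientation: [-0.623, 1.846, -1.846]
ft_force: [0.5, -1.4, 0.3]
width: 50.1
```

```bash
python3 - <<'E'
from wan import *
o=ctrl.get_obs(); print(o["t"],o["ee_pos"],o["width"]); im=ctrl.get_image("scene"); save(im,"s9.png",(310,210,420,320),5.4)
E
```

```text
31.15 [505.58506896 114.60563181 314.03868871] 50.13177026231787
```

View pics/s9.png

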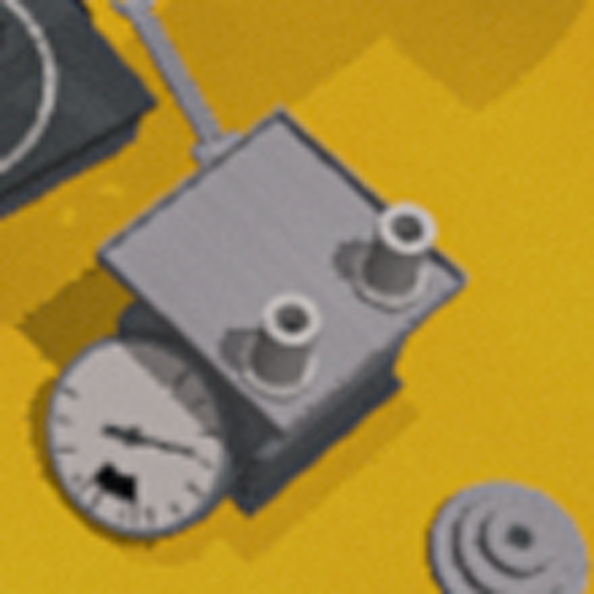

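Two bushes on the scale. Third: E at (612,-274.8).

>>> servo_tool --moves "0.015 -0.055 0 0 0 0; 0.03 -0.11 0 0 0 0; 0.045 -0.17 0 0 0 0; 0.06 -0.23 0 0 0 0; 0.08 -0.29 0 0 0 0; 0.095 -0.345 0 0 0 0; 0.1066 -0.389 -0.02 0 0 0; 0.1066 -0.389 -0.07 0 0 0"

```text
t: 32.2
ee_pos: [613.9, -276.4, 245.2]
orientation: [-0.616, 1.842, -1.852]
ft_force: [0.6, 0.6, -0.3]
width: 50.2
```

>>> servo_tool --moves "0 0 -0.05 0 0 0; 0 0 -0.055 0 0 0; 0 0 -0.055 0 0 0; 0 0 -0.055 0 0 0"

```text
t: 32.7
ee_pos: [613.3, -272.9, 191.4]
orientation: [-0.621, 1.843, -1.848]
ft_force: [-0.5, 0.6, -0.0]
width: 50.4
```

```bash
python3 bv.py
```

```text
32.7 [ 613.28818617 -272.92254609  191.36418687] 50.39263326695243
(array([ 522.5, -340.4]), 13.5, array([284., 387.])) delta from TCP [-90.78818617 -67.47745391]
(array([ 566.2, -370.8]), 18.8, array([354., 371.])) delta from TCP [-47.08818617 -97.87745391]
(array([ 627.7, -334.7]), 13.2, array([385., 272.])) delta from TCP [ 14.41181383 -61.77745391]
(array([ 613.4, -274.8]), 18.1, array([289., 237.])) delta from TCP [ 0.11181383 -1.87745391]
```

>>> servo_tool --moves "0 -0.002 -0.04 0 0 0; 0 -0.002 -0.065 0 0 0; 0 -0.002 -0.065 0 0 0; 0 -0.002 -0.065 0 0 0"

```text
t: 33.25
ee_pos: [612.9, -274.9, 125.6]
orientation: [-0.621, 1.844, -1.848]
ft_force: [0.1, -0.2, -0.3]
width: 50.2
```

>>> servo_tool --moves "0 0 0 0 0 0; 0 0 0 0 0 0; 0 0 0 0 0 0; 0 0 0 0 0 0" --hand 255

```text
t: 33.75
ee_pos: [612.5, -274.9, 124.8]
orientation: [-0.622, 1.845, -1.848]
ft_force: [-0.7, 0.6, 6.3]
width: 33.6
```

>>> servo_tool --moves "0 0 0.03 0 0 0; 0 0 0.08 0 0 0; 0 0.01 0.13 0 0 0; 0 0.05 0.165 0 0 0; -0.01 0.1 0.165 0 0 0; -0.02 0.155 0.165 0 0 0; -0.03 0.21 0.165 0 0 0; -0.04 0.27 0.165 0 0 0"

```text
t: 34.75
ee_pos: [571.0, -3.0, 288.6]
orientation: [-0.623, 1.847, -1.847]
ft_force: [0.4, 0.6, -1.4]
width: 33.7
```

>>> servo_tool --moves "-0.01 0.055 0 0 0 0; -0.02 0.11 0 0 0 0; -0.03 0.165 0 0 0 0; -0.04 0.22 0 0 0 0; -0.05 0.275 0 0 0 0; -0.056 0.32 0 0 0 0; -0.056 0.3295 0 0 0 0; -0.056 0.3295 0 0 0 0"

```text
t: 35.75
ee_pos: [515.5, 325.0, 288.3]
orientation: [-0.625, 1.846, -1.847]
ft_force: [0.4, -0.2, -2.0]
width: 33.7
```

>>> servo_tool --moves "0 0 -0.03 0 0 0; 0 0 -0.06 0 0 0; 0 0 -0.08 0 0 0; 0 0 -0.089 0 0 0; 0 0 -0.089 0 0 0"

```text
t: 36.38
ee_pos: [516.0, 323.9, 199.5]
orientation: [-0.624, 1.848, -1.848]
ft_force: [-0.0, -1.0, 0.4]
width: 33.6
```

>>> servo_tool --moves "0 0 -0.004 0 0 0; 0 0 -0.004 0 0 0; 0 0 -0.004 0 0 0; 0 0 -0.004 0 0 0" --hand 110

```text
t: 36.88
ee_pos: [515.9, 325.2, 196.0]
orientation: [-0.623, 1.847, -1.846]
ft_force: [-1.1, 0.1, 0.1]
width: 49.8
```

>>> servo_tool --moves "0 0 0.03 0 0 0; 0 0 0.07 0 0 0; 0 0 0.1 0 0 0; 0.01 -0.05 0.115 0 0 0; 0.02 -0.11 0.115 0 0 0; 0.03 -0.17 0.115 0 0 0; 0.04 -0.23 0.115 0 0 0; 0.05 -0.29 0.115 0 0 0"

```text
t: 37.88
ee_pos: [565.9, 33.2, 311.0]
orientation: [-0.623, 1.846, -1.847]
ft_force: [0.3, -0.1, 0.4]
width: 50.0
```

```bash
python3 - <<'E'
from wan import *
o=ctrl.get_obs(); print(o["t"],o["ee_pos"],o["width"]); im=ctrl.get_image("scene"); save(im,"s10.png",(310,210,420,320),5.4)
im=ctrl.get_image("scene");save(im,"s10b.png")
E
```

```text
37.875 [565.92115603  33.18346364 311.00121386] 49.972921277681195
```

View pics/s10.png

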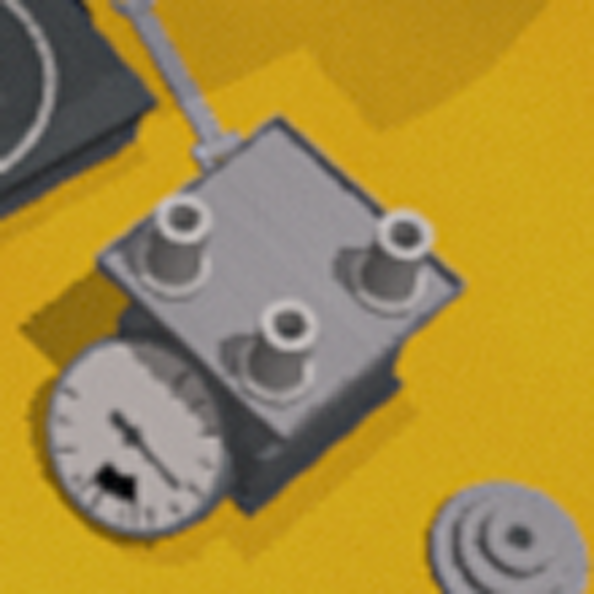

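View pics/s10b.png

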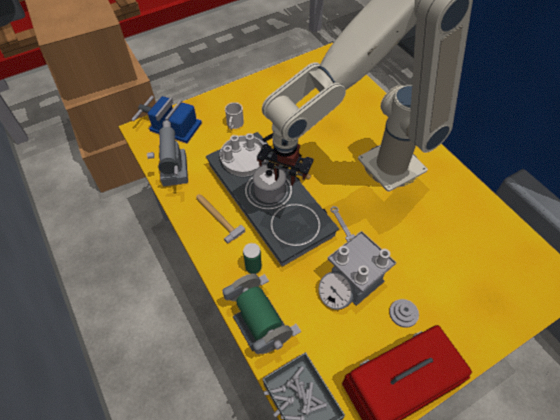

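Three bushes on the scale, everything else in place. Fourth: B at (510,-348.5).

>>> servo_tool --moves "-0.008 -0.055 0 0 0 0; -0.016 -0.11 0 0 0 0; -0.024 -0.17 0 0 0 0; -0.032 -0.23 0 0 0 0; -0.04 -0.29 0 0 0 0; -0.048 -0.345 0 0 0 0; -0.0557 -0.3817 -0.02 0 0 0; -0.0557 -0.3817 -0.07 0 0 0"

```text
t: 38.98
ee_pos: [511.4, -349.8, 242.3]
orientation: [-0.617, 1.842, -1.853]
ft_force: [0.3, 0.5, 0.1]
width: 49.8
```

>>> servo_tool --moves "0 0 -0.05 0 0 0; 0 0 -0.055 0 0 0; 0 0 -0.055 0 0 0; 0 0 -0.055 0 0 0"

```text
t: 39.48
ee_pos: [511.5, -347.2, 188.1]
orientation: [-0.621, 1.843, -1.849]
ft_force: [0.9, -1.1, -0.8]
width: 49.9
```

```bash
python3 bv.py
```

```text
39.475 [ 511.54871771 -347.23675892  188.06043817] 49.90650187059479
(array([ 510., -350.]), 18.1, array([289., 242.])) delta from TCP [-1.54871771 -2.76324108]
(array([ 567.8, -374.3]), 18.1, array([383., 190.])) delta from TCP [ 56.25128229 -27.06324108]
(array([ 618.6, -338.9]), 17.8, array([398.,  76.])) delta from TCP [107.05128229   8.33675892]
```

>>> servo_tool --moves "-0.0015 -0.0025 -0.04 0 0 0; -0.0015 -0.0025 -0.062 0 0 0; -0.0015 -0.0025 -0.062 0 0 0; -0.0015 -0.0025 -0.062 0 0 0"

```text
t: 40.02
ee_pos: [509.5, -349.8, 125.3]
orientation: [-0.622, 1.844, -1.848]
ft_force: [0.5, -0.6, -1.0]
width: 50.0
```

>>> servo_tool --moves "0 0 0 0 0 0; 0 0 0 0 0 0; 0 0 0 0 0 0; 0 0 0 0 0 0" --hand 255

```text
t: 40.52
ee_pos: [509.2, -349.7, 124.7]
orientation: [-0.622, 1.845, -1.848]
ft_force: [0.2, 0.2, 6.2]
width: 33.9
```

>>> servo_tool --moves "0 0 0.03 0 0 0; 0 0 0.08 0 0 0; 0 0.01 0.13 0 0 0; 0 0.05 0.165 0 0 0; -0.01 0.1 0.165 0 0 0; -0.02 0.16 0.165 0 0 0; -0.03 0.22 0.165 0 0 0; -0.04 0.28 0.165 0 0 0"

```text
t: 41.52
ee_pos: [467.7, -67.5, 288.6]
orientation: [-0.623, 1.847, -1.847]
ft_force: [0.7, 0.7, -2.3]
width: 33.9
```

>>> servo_tool --moves "-0.008 0.06 0 0 0 0; -0.015 0.12 0 0 0 0; -0.023 0.18 0 0 0 0; -0.03 0.24 0 0 0 0; -0.038 0.3 0 0 0 0; -0.0475 0.36 0 0 0 0; -0.0475 0.379 0 0 0 0; -0.0475 0.379 0 0 0 0"

```text
t: 42.52
ee_pos: [420.8, 310.2, 288.3]
orientation: [-0.626, 1.845, -1.846]
ft_force: [-0.7, -0.6, -1.2]
width: 33.8
```

>>> servo_tool --moves "0 0 -0.03 0 0 0; 0 0 -0.06 0 0 0; 0 0 -0.085 0 0 0; 0 0 -0.097 0 0 0; 0 0 -0.097 0 0 0"

```text
t: 43.15
ee_pos: [421.1, 308.6, 191.3]
orientation: [-0.624, 1.848, -1.849]
ft_force: [0.1, -0.4, 0.2]
width: 33.7
```

>>> servo_tool --moves "0 0 -0.004 0 0 0; 0 0 -0.004 0 0 0; 0 0 -0.004 0 0 0; 0 0 -0.004 0 0 0" --hand 110

```text
t: 43.65
ee_pos: [421.2, 310.0, 188.0]
orientation: [-0.623, 1.847, -1.846]
ft_force: [0.6, -0.1, -0.8]
width: 50.0
```

>>> servo_tool --moves "0 0 0.03 0 0 0; 0 0 0.07 0 0 0; 0 0 0.1 0 0 0; 0.01 -0.05 0.12 0 0 0; 0.03 -0.11 0.12 0 0 0; 0.05 -0.17 0.12 0 0 0; 0.07 -0.23 0.12 0 0 0; 0.08 -0.29 0.12 0 0 0"

```text
t: 44.65
ee_pos: [501.7, 18.4, 308.0]
orientation: [-0.623, 1.846, -1.847]
ft_force: [0.5, 1.0, -0.0]
width: 49.7
```

```bash
python3 - <<'E'
from wan import *
o=ctrl.get_obs(); print(o["t"],o["ee_pos"],o["width"]); im=ctrl.get_image("scene"); save(im,"s11.png",(310,210,420,320),5.4)
save(im,"s11d.png",(314,266,360,316),12)
X=cloud(im); ex=np.array([.987,.158]);ey=np.array([-.158,.987])
d=X[...,:2]-np.array([463.5,365]); a=d@ex;b=d@ey
m=(abs(a)<75)&(abs(b)<75)&((abs(a)<15)|(abs(b)<15))&(X[...,2]>90)&(X[...,2]<180)
print("floor z",np.median(X[m][:,2]),m.sum())
z={k:(v if v.ndim else float(v)) for k,v in np.load("scene0.npz").items()}; print("start",np.median(cloud(z)[m][:,2]))
E
```

```text
44.65 [501.69181329  18.43013567 308.0447311 ] 49.70491149176682
floor z 136.6696363765185 560
start nan
```

View pics/s11.png

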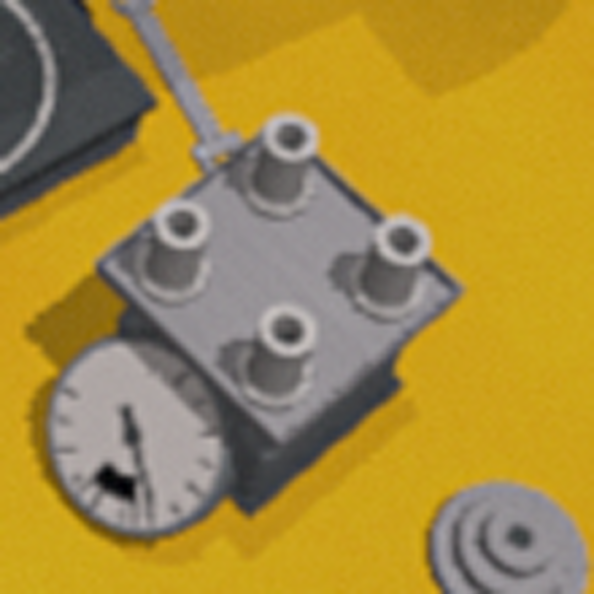

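View pics/s11d.png

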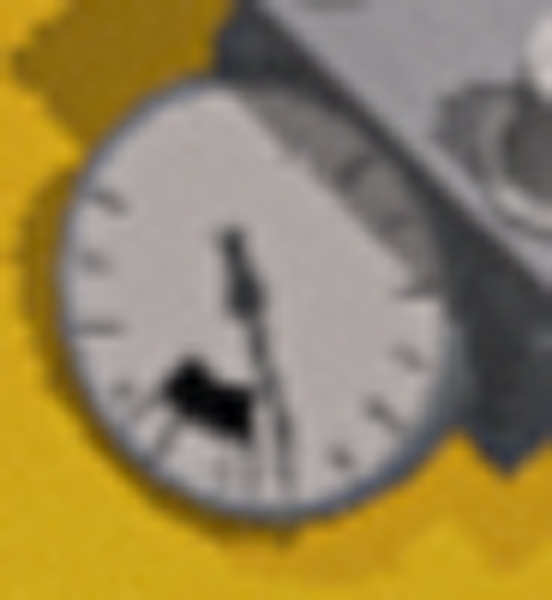

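Four bushes on: the needle stands just short of the black sector, with about 29 mm sink by depth. One more is needed, so I'll take F at (618.7,-338.9) and set it in the middle.

>>> servo_tool --moves "0.016 -0.05 0 0 0 0; 0.034 -0.105 0 0 0 0; 0.052 -0.16 0 0 0 0; 0.07 -0.215 0 0 0 0; 0.088 -0.27 0 0 0 0; 0.106 -0.325 0 0 0 0; 0.117 -0.357 -0.02 0 0 0; 0.117 -0.357 -0.07 0 0 0"

```text
t: 45.7
ee_pos: [620.0, -340.2, 239.2]
orientation: [-0.617, 1.842, -1.852]
ft_force: [-0.1, 0.4, -0.9]
width: 50.3
```

>>> servo_tool --moves "0 0 -0.05 0 0 0; 0 0 -0.05 0 0 0; 0 0 -0.05 0 0 0; 0 0 -0.05 0 0 0"

```text
t: 46.2
ee_pos: [619.5, -337.3, 190.7]
orientation: [-0.621, 1.842, -1.849]
ft_force: [0.4, -0.4, 0.6]
width: 49.9
```

```bash
python3 bv.py
```

```text
46.2 [ 619.48227916 -337.28911811  190.65393887] 49.86098808757608
(array([ 578.7, -367.6]), 13.8, array([285., 307.])) delta from TCP [-40.78227916 -30.31088189]
(array([ 620.1, -338.8]), 17.9, array([289., 236.])) delta from TCP [ 0.61772084 -1.51088189]
```

>>> servo_tool --moves "0 -0.0015 -0.04 0 0 0; 0 -0.0015 -0.065 0 0 0; 0 -0.0015 -0.065 0 0 0; 0 -0.0015 -0.065 0 0 0"

```text
t: 46.75
ee_pos: [618.7, -338.5, 124.1]
orientation: [-0.622, 1.845, -1.848]
ft_force: [0.9, 0.3, -0.6]
width: 50.0
```

>>> servo_tool --moves "0 0 0 0 0 0; 0 0 0 0 0 0; 0 0 0 0 0 0; 0 0 0 0 0 0" --hand 255

```text
t: 47.25
ee_pos: [618.4, -338.4, 123.3]
orientation: [-0.623, 1.846, -1.847]
ft_force: [0.0, -1.1, 6.1]
width: 33.7
```

>>> servo_tool --moves "0 0 0.03 0 0 0; 0 0 0.08 0 0 0; 0 0.01 0.13 0 0 0; -0.01 0.05 0.165 0 0 0; -0.02 0.1 0.165 0 0 0; -0.035 0.16 0.165 0 0 0; -0.05 0.22 0.165 0 0 0; -0.065 0.28 0.165 0 0 0"

```text
t: 48.25
ee_pos: [551.9, -56.4, 287.2]
orientation: [-0.624, 1.848, -1.847]
ft_force: [0.8, 0.4, -0.5]
width: 33.7
```

>>> servo_tool --moves "-0.013 0.06 0 0 0 0; -0.026 0.12 0 0 0 0; -0.039 0.18 0 0 0 0; -0.052 0.24 0 0 0 0; -0.065 0.3 0 0 0 0; -0.078 0.36 0 0 0 0; -0.0915 0.41 0 0 0 0; -0.0915 0.422 0 0 0 0"

```text
t: 49.25
ee_pos: [460.0, 366.2, 287.0]
orientation: [-0.628, 1.845, -1.845]
ft_force: [-1.0, -1.0, -1.4]
width: 33.5
```

>>> servo_tool --moves "0 0 0 0 0 0; 0 0 0 0 0 0"

```text
t: 49.5
ee_pos: [461.8, 362.4, 287.4]
orientation: [-0.623, 1.847, -1.848]
ft_force: [-0.1, -0.7, -1.3]
width: 33.6
```

>>> servo_tool --moves "0 0.001 -0.03 0 0 0; 0 0.001 -0.06 0 0 0; 0 0.001 -0.09 0 0 0; 0 0.001 -0.105 0 0 0; 0 0.001 -0.105 0 0 0"

```text
t: 50.12
ee_pos: [461.5, 363.7, 182.0]
orientation: [-0.624, 1.848, -1.849]
ft_force: [-1.0, 0.5, -1.3]
width: 33.6
```

>>> servo_tool --moves "0 0 -0.004 0 0 0; 0 0 -0.004 0 0 0; 0 0 -0.004 0 0 0; 0 0 -0.004 0 0 0" --hand 110

```text
t: 50.62
ee_pos: [461.6, 365.0, 179.1]
orientation: [-0.623, 1.847, -1.846]
ft_force: [-0.5, 0.0, 0.6]
width: 49.9
```

>>> servo_tool --moves "0 0 0.03 0 0 0; 0 0 0.07 0 0 0; 0 0 0.11 0 0 0; 0 -0.04 0.14 0 0 0; 0.02 -0.1 0.17 0 0 0; 0.04 -0.16 0.18 0 0 0; 0.06 -0.22 0.18 0 0 0; 0.08 -0.28 0.18 0 0 0"

```text
t: 51.62
ee_pos: [538.7, 92.6, 359.4]
orientation: [-0.622, 1.846, -1.846]
ft_force: [0.7, 1.0, -0.1]
width: 49.8
```

>>> servo_tool --moves "0.02 -0.06 0 0 0 0; 0.02 -0.12 0.0 0 0 0; 0.02 -0.18 0.0 0 0 0; 0.02 -0.24 0 0 0 0; 0.02 -0.26 0 0 0 0; 0.02 -0.26 0 0 0 0; 0.02 -0.26 0 0 0 0"

```text
t: 52.5
ee_pos: [558.3, -164.2, 358.6]
orientation: [-0.624, 1.847, -1.846]
ft_force: [-0.4, -0.2, -0.1]
width: 49.9
```

```bash
python3 - <<'E'
from wan import *
o=ctrl.get_obs(); print(o["t"],o["ee_pos"],o["width"]); im=ctrl.get_image("scene"); save(im,"s12.png",(310,210,420,320),5.4)
save(im,"s12d.png",(314,266,360,316),12)
im=ctrl.get_image("wrist"); save(im,"w12.png"); X=cloud(im,o)
P=X[(X[...,2]>180)&(X[...,2]<195)&(X[...,0]>480)&(X[...,0]<640)&(X[...,1]>-220)&(X[...,1]<200)]; print("knob",np.median(P,0),len(P))
E
```

```text
52.5 [ 558.34579485 -164.19113287  358.5896011 ] 49.90508076745629
knob [ 554.44924291 -109.18285509  188.20068976] 711
```

View pics/s12.png

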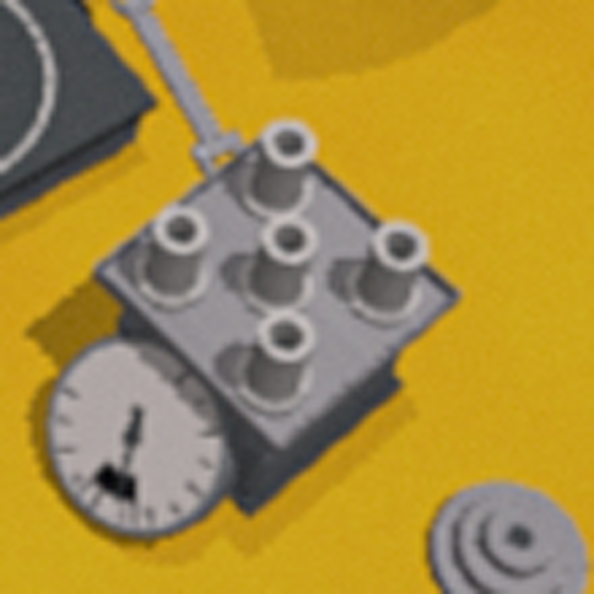

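View pics/s12d.png

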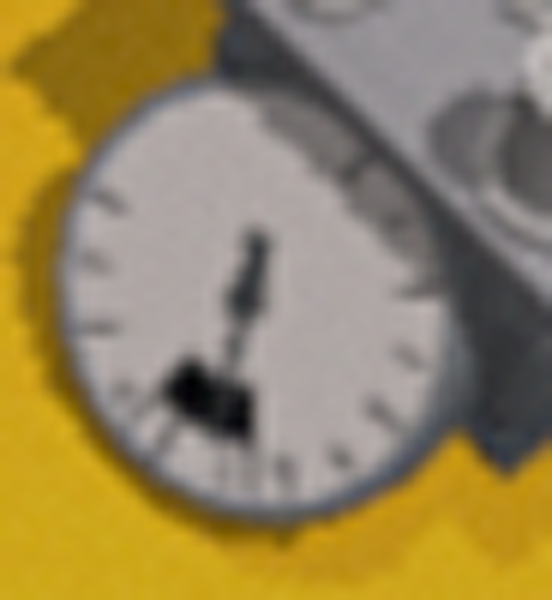

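View pics/w12.png

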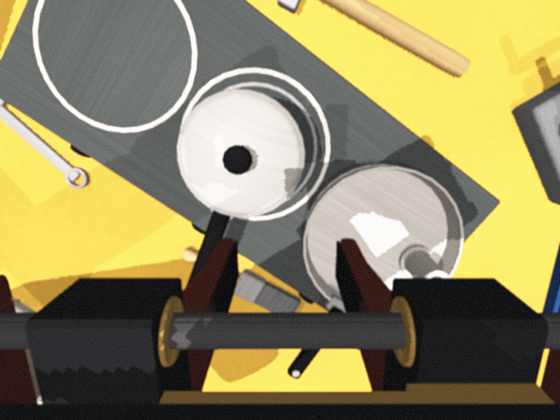

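Five bushes stand on the scale and one is left in the pan. The needle is roughly a third into the black sector. A final numeric check, including ring vs pan positions, before handing in.

```bash
python3 - <<'E'
from wan import *
o=ctrl.get_obs(); im=ctrl.get_image("wrist")
X=cloud(im,o); m=(X[...,2]>155)&(X[...,2]<180)&(X[...,0]>480)&(X[...,0]<640)&(X[...,1]>-220)&(X[...,1]<0)
print("lid",cv2.minEnclosingCircle(X[m][:,:2].astype(np.float32)))
try: print("wait ring",fitring(im,o,(551,84),70,94))
except Exception as e: print(e)
print("mid",fitring(im,o,(556,-114),70,94,band=8))
m=(X[...,2]>98)&(X[...,2]<108)&(X[...,0]>440)&(X[...,0]<680)&(X[...,1]>-425)&(X[...,1]<-195)
print("panrim",circ(X[m]))
ex=np.array([.987,.158]);ey=np.array([-.158,.987])
for n in("scene","side"):
    for i in (1,0):
        im=ctrl.get_image(n) if i else {k:(v if v.ndim else float(v)) for k,v in np.load(n+"0.npz").items()}
        X=cloud(im); d=X[...,:2]-np.array([462,365]); a=d@ex;b=d@ey
        m=(abs(a)<70)&(abs(b)<70)&(X[...,2]>90)&(X[...,2]<175)
        h,e=np.histogram(X[m][:,2],np.arange(90,176,1)); k=h.argmax(); print(n,i,"floor z mode",e[k], np.median(X[m][:,2][abs(X[m][:,2]-e[k])<3]))
    
save(ctrl.get_image("scene"),"fin.png"); print(ctrl.get_obs()["t"],ctrl.get_obs()["ft_force"])
E
```

```text
lid ((553.6722412109375, -108.85496520996094), 64.32049560546875)
wait ring (array([550.39894078,  81.29403164]), np.float64(91.4935462420847), np.float64(0.03900348627834802), 10)
mid (array([ 556.63401696, -114.43334038]), np.float64(91.08117859485684), np.float64(0.43858758713294244), 130)
panrim (array([ 561.18660071, -309.77903563]), np.float64(96.17009237457198), np.float64(0.8676152159066977), 981)
scene 1 floor z mode 131 130.73608957721171
scene 0 floor z mode 166 165.8919930167683
side 1 floor z mode 127 127.59767155222153
side 0 floor z mode 163 163.56597305436674
52.8 [0.31002499 0.11423916 0.57735276]
```

View pics/fin.png

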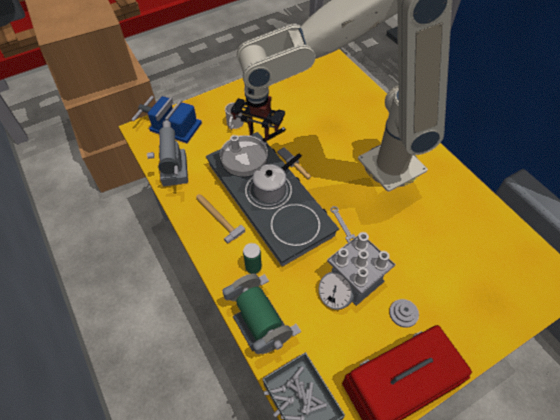

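All within tolerance: the scale has sunk 35–36 mm, the saucepan is about 6 mm off centre and the pan about 1–3 mm. Handing in.

```bash
python3 -c "
from workcell import ctrl
print(ctrl.close_job())"
```

```text
the job is handed in; nothing more can be done
None
```

The job is done and handed in at about 53 s. I slid the frying pan with all six bushes onto the empty right-hand ring, then slid the saucepan onto the middle ring. After that I moved five bushes onto the scale and left one in the pan.

**Last checks (all within limits):**
- **Frying pan:** about 1–3 mm from the centre of its new ring.
- **Saucepan:** about 6 mm from the middle ring's centre. I saw no sign that it had been knocked.
- **Scale:** sunk about 35–36 mm by depth from two cameras, and the needle stands about a third of the way into the black sector.
- **Bushes and bystanders:** all five bushes on the scale are upright, and the tools and other bystanders look unmoved in the pictures.
- **Gripper:** clear of everything at the end.

**What disagreed or went wrong:**
- The frying pan turned about 14° in the grip during its slide and stopped short, so I pushed it about 36 mm further to bring it to centre.
- The fixed cameras differed from the wrist camera by 5–10 mm on some positions, so I relied on the wrist view. The four-bush sink read about 28–29 mm, just short of the sector, which is why I added the fifth.

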